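# Put the cocoa shaker away and ease the sprung lid shut

## Task

Stand the cocoa shaker from the counter upright on the empty round rubber mat inside the open steel box; set it down, do not drop it. Then close the box's sprung lid all the way, easing it down by its bar so that it never runs away or slams, and let go. Leave the other things on the counter and in the box where they stand.

Things in the scene. Friction and masses are not known exactly. Their poses are not given: they have to be found in the camera images.
- shaker_mid (a point): the cocoa shaker to put away: a steel cylinder 56 mm in diameter (57 mm at its cap) and 95 mm tall with a domed, perforated cap (straight sides up to 82 mm), about 0.2 kg, standing upright on the counter outside the box. The point is its centre, half-way up, 47.5 mm above its underside; z is its upright axis.
- stored_mid (a point): a second, identical shaker that already stands at one end inside the box; it stays there. The point is its centre, 47.5 mm above its underside.
- mat_top (a point): the empty place: a flat black round rubber mat, 68 mm in diameter and 3 mm thick, fixed to the floor of the box at the end that the second shaker leaves free (130 mm from that shaker, centre to centre). The point is the centre of its upper face, 7 mm above the counter, z up.
- box: steel box fixed to the counter, 140 (x) by 260 mm (y), walls 85 mm high, walls and floor 4 mm thick. Origin: centre of its underside on the counter. z up; x points from the side where the lid's bar ends up to the hinged side; y along its length. Its x lies roughly along the world's +y: the lid stands open on the left as the robot sees it. Lid: a tray-shaped steel cover 140 x 260 x 35 mm, 0.3 kg.
- lid (a joint): lid angle, rad: 0 fully shut, 1.92 fully open against its stop, leaning back beyond upright, where it starts. An over-centre spring (with the lid's weight) holds it open above about 1.4 rad and pulls it shut below, ever harder: about 2.5 N at the bar near shut; left free it slams. Pulling it off the stop takes about 1.3 N at the bar.
- lid_hinge (a point): middle of the hinge line, atop the box's hinged wall: 70 mm along the box's +x from its origin, 85 mm above the counter; the line runs along the box's y. Fixed, axes as the box's. At lid angle q the bar's middle lies, from here, (-185 cos q + 20 sin q) mm along the box's x and (185 sin q + 20 cos q) mm up; when shut it is 105 mm above the counter.
- lid_bar (a point): middle of the lid's round steel bar handle: 12 mm thick, 150 mm long, parallel to the hinge, 45 mm off the lid's free edge on an arm at either end (130 mm free between the arms). Turns with the lid; its y is along the bar. Fingers pointing straight down can straddle the bar at any lid angle, closing across it along the box's x.
- pitcher_mid (a point): bystander: steel milk pitcher, 80 mm in diameter, 95 mm tall, with a handle. Point half-way up.
- tamper_mid (a point): bystander: dark steel tamper, 58 mm in diameter, 88 mm tall. Point half-way up.
- cup_mid (a point): bystander: white ceramic mug, 82 mm in diameter, 62 mm tall, with a handle. Point half-way up.
- tumbler_mid (a point): bystander: glass tumbler, 68 mm in diameter, 90 mm tall. Point half-way up.
- can_mid (a point): bystander: plain closed aluminium can, 60 mm in diameter, 100 mm tall. Point half-way up.
There are look-alikes about, which are no part of the job. What is shaped like the part that bears shaker_mid but green or turquoise is not meant. Of the things shaped like the part that bears mat_top, the black one is meant.

How it is judged:
By the outcome, as a careful person would: the job done as asked, in the order asked, and still so for the second after the job is handed in, with the robot touching nothing.
It also fails if it takes over 61 s, if anything falls off the work surface, if the arm or the gripper's body presses on something with over 40 N, if the wrist force passes 120 N, or if a joint passes its speed limit or range.

## Robot

A 7-joint arm with a two-finger parallel gripper is mounted at the origin on the work surface. World frame = base frame: x ahead of the robot, y to its left, z up, the work surface at z = 0. Lengths are in m, angles in degrees, forces in N, time in s.
With the tool pointing down it reaches from about 0.425 to 0.875 m from the base axis. Payload 4.7 kg.
Tool frame: the origin (TCP) lies on the centre line of the jaws, within the pads' length; the fingertips stand 11 mm ahead of it and the grasp point (between the pads) lies 8 mm behind it; z points along the fingers, y is the direction in which the jaws open and shut (so a half turn about z gives the same grasp; the last joint's range is limited). The gripper opens to 87 mm and grips with 3 to 60 N. Pads are 19 mm wide; open, the fingers measure 117 mm over their backs; the gripper's body (75 mm by 190 mm) begins 51 mm behind the grasp point.
Start: joints at [76.61, 18.392, -4.016, 83.108, 1.295, 78.541, -3.26], TCP at [0.159, -0.63, 0.234] pointing down, gripper open.
Joint ranges: [-163.93, 163.93], [-17.29, 119.83], [-79.2, 71.16], [3.27, 140.29], [-89.18, 269.18], [5.43, 117.66], [-154.24, 154.24]. Speed limits (degrees/s): [147.25, 147.25, 180, 180, 180, 180, 180].

## Interface

Orientations are given as [roll, pitch, yaw] about the fixed x, y, z axes, in that order (R = Rz(yaw) Ry(pitch) Rx(roll)).
In Python, from cell import env gives the robot as it stands.
- The arm moves only by the tool servo_tool, never from a script. Its argument "moves" is text: rows parted by semicolons, each of 7 numbers parted by spaces: the shift along the tool's x, y, z as a fraction of full scale, then the turn, a rotation vector about the tool's x, y, z as a fraction of full scale, then the gripper's target within -1 to 1 (shut at 1, half-way at 0, fully open at -1). A call has 1 to 20 rows; each row shifts and turns the pose as measured when the row begins, along the tool's axes as they then stand; what a row does not reach is not made up. Full scale, the value 1, is 1000 mm for a shift and 0.5 rad for a turn. A row lasts 1/12 s, in which the tool goes at most 41.7 mm and 7.16 degrees, less where a joint would pass 70% of its speed; a pose out of reach is approached as far as the arm can. A call with a number of a shift or a turn outside -1 to 1 is refused whole. A call with a gripper value outside its range is refused whole. The fingers move at their own pace and stop on an object; "squeeze" is the grip in N (left out, the last holds). Time passes only in rows, so rows that do not move let the fingers close. It gives the time, the measured TCP pose, the force and the opening at its end, in the units of the state.
- env.get_obs(): the state, without advancing time (a new reading comes with each control period).
- env.read_camera(name): name is "side" or "top" or "wrist"; returns a dict with "img" (480x640x3 uint8, red, green, blue), "range_z" (480x640 float32, m along the optical axis (not along the pixel's ray), 0 where there is no reading), "mtx" (3x3 intrinsics, pixels), "T" (4x4, takes a point from camera to world coordinates); the wrist camera has in their place "hand_eye" (4x4, takes a point from camera to tool coordinates, whose origin is the TCP and whose axes are the flange's). Camera axes: x right, y up, looking along -z (the intrinsics and any distortion apply to the point x, -y, -z); pixel columns grow to the right and rows downward; lengths in m; the calibration is good to about 2 mm. The wrist camera is an equidistant fisheye: a pixel r from the principal point sees the ray r / f radians off the axis. A picture is of the moment at which its call begins: read the wrist's pose just before it.
- env.sign_off(): hands the job in, once; it reports no verdict.
The state is a dict: "time_s": time; "qpos": joint angles; "joint_velocities": joint speeds; "effort": joint torques, N m; "tool_pos": TCP position; "tool_rot": TCP orientation; "force": force on the tool from outside, world axes, zero at the start; "wrist_torque": the same for the moment, N m; "grip_width": finger opening in m.
Only numpy, scipy, OpenCV 4.12 (cv2) and the standard library are available. Lean on these libraries where they do the work, as an engineer would, in place of code of your own. Each camera call takes 0.05 s, during which the arm holds its last target.

## Working session

There is one attempt and no reset: what is moved stays moved. The work goes in short steps, Python scripts to look and compute and a tool call to move; the robot and the scene stay as the last step left them, time stands still between calls to the robot, and variables do not carry over. Pictures are saved under pics/ and viewed, and the job is handed in when it is done.

Besides the shell and the picture viewer there is one more tool, called as a command line: name --argument value ..., lists and objects as JSON in quotes. servo_tool: Moves the arm, as the interface text tells. Its arguments: {"type":"object","properties":{"moves":{"type":"string"},"squeeze":{"type":"number"}},"required":["moves"]}

```bash
ls; mkdir -p pics; cat > h.py <<'E'
import numpy as np, cv2
from cell import env
def save(name,fn):
    c=env.read_camera(name); cv2.imwrite('pics/'+fn,cv2.cvtColor(c['img'],cv2.COLOR_RGB2BGR))
    np.savez('pics/'+fn.replace('.png','.npz'),**{k:v for k,v in c.items()})
    return c
E
python3 - <<'E'
from h import *
o=env.get_obs();print(o)
for n in ['side','top','wrist']:
    c=save(n,n+'0.png'); print(n,c['mtx'],c.get('T',c.get('hand_eye')),[ (k) for k in c])
E
```

```text
pics
{'time_s': 0.0, 'qpos': array([76.61134229, 18.43934978, -4.01487731, 83.17533298,  1.2941045 ,
       78.53889181, -3.2596764 ]), 'joint_velocities': array([-0.02540726, -0.00925982, -0.02406149, -0.07730055, -0.03967315,
       -0.04172461,  0.06362413]), 'effort': array([-8.23513310e-04, -4.91282737e+01, -4.04027542e-01, -3.12526989e+01,
       -6.39628479e-02,  4.37894999e-02,  1.86627576e-04]), 'tool_pos': array([ 0.15923321, -0.62965226,  0.23245432]), 'tool_rot': array([-1.79891614e+02,  5.00435995e-03,  1.41979457e+01]), 'force': array([ 0.93337342,  0.4018541 , -0.32012284]), 'wrist_torque': array([-0.00402256, -0.02316533, -0.02566661]), 'grip_width': 0.08692992129238453}
side [[481.874901     0.         321.07882213]
 [  0.         481.874901   246.3075991 ]
 [  0.           0.           1.        ]] [[ 0.97907005  0.11732699 -0.16630155  0.37867023]
 [-0.20312549  0.51223008 -0.8344821  -0.99855969]
 [-0.01272261  0.85079652  0.52534124  0.65693287]
 [ 0.          0.          0.          1.        ]] ['img', 'range_z', 'mtx', 'T']
top [[516.36256837   0.         323.81400757]
 [  0.         516.36256837 235.6332732 ]
 [  0.           0.           1.        ]] [[ 0.00526477  0.98598432 -0.16675492  0.38118106]
 [-0.99997347  0.00603031  0.0040848  -0.10565356]
 [ 0.00503313  0.16672899  0.98598992  1.32423581]
 [ 0.          0.          0.          1.        ]] ['img', 'range_z', 'mtx', 'T']
wrist [[371.64829954   0.         314.96778883]
 [  0.         371.64829954 241.04808209]
 [  0.           0.           1.        ]] [[ 5.83619503e-04  9.56434078e-01  2.91947792e-01  7.94446675e-02]
 [ 9.99999662e-01 -7.27439159e-04  3.84069684e-04 -6.75189038e-04]
 [ 5.79711590e-04  2.91947469e-01 -9.56434179e-01 -1.49775932e-01]
 [ 0.00000000e+00  0.00000000e+00  0.00000000e+00  1.00000000e+00]] ['img', 'range_z', 'mtx', 'hand_eye']
```

View pics/side0.png

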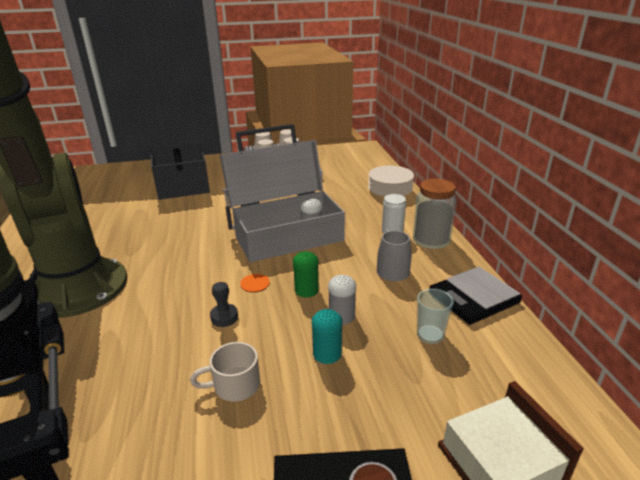

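View pics/top0.png

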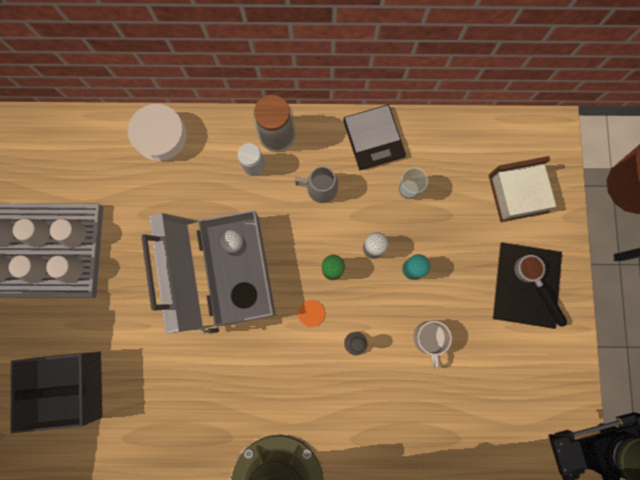

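View pics/wrist0.png

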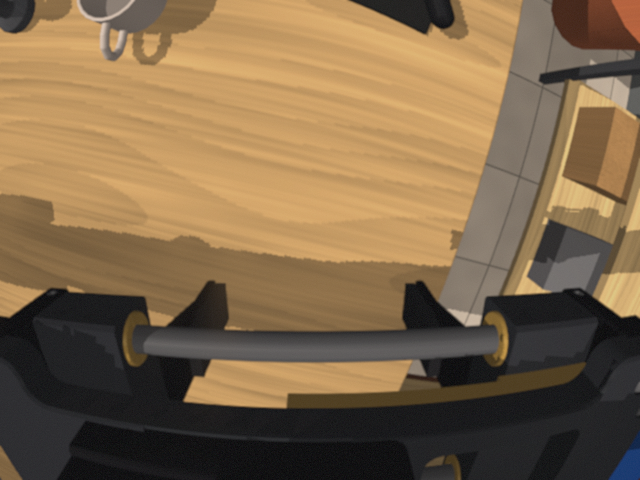

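The side and top views agree. The steel shaker is at top (375,245) / side (342,298), with green and turquoise look-alikes beside it. The stored shaker is at top (232,241), the black mat at top (244,294), and the orange decoy mat at (312,313). The lid leans left with its bar at top (152,272). Next I'll measure them.

```bash
cat >> h.py <<'E'
def ray(c,u,v,T=None):
    K=c['mtx'];T=c['T'] if T is None else T
    d=np.array([(u-K[0,2])/K[0,0],-(v-K[1,2])/K[1,1],-1.0])
    return T[:3,3],T[:3,:3]@d
def onplane(c,u,v,z):
    o,d=ray(c,u,v); return o+d*(z-o[2])/d[2]
def cloud(c):
    h,w=c['range_z'].shape; v,u=np.mgrid[:h,:w]; K=c['mtx']; z=c['range_z']
    P=np.stack([(u-K[0,2])/K[0,0]*z,-(v-K[1,2])/K[1,1]*z,-z],-1)
    W=P@c['T'][:3,:3].T+c['T'][:3,3]; W[z==0]=np.nan
    return W
def load(fn): return dict(np.load('pics/'+fn))
def two(c1,p1,c2,p2):
    o1,d1=ray(c1,*p1);o2,d2=ray(c2,*p2)
    A=np.stack([d1,-d2],1);s=np.linalg.lstsq(A,o2-o1,rcond=None)[0]
    a=o1+d1*s[0];b=o2+d2*s[1];return (a+b)/2,np.linalg.norm(a-b)
E
python3 - <<'E'
from h import *
np.set_printoptions(precision=4,suppress=True)
for n,crop in [('top0',(330,470,190,310)),('side0',(290,380,240,370))]:
    pass
t=load('top0.npz');s=load('side0.npz')
big=np.hstack([cv2.resize(t['img'][200:340,135:275],(560,560),interpolation=cv2.INTER_CUBIC)]); cv2.imwrite('pics/topbox.png',big[:,:,::-1])
cv2.imwrite('pics/sidebox.png',cv2.resize(s['img'][115:265,210:360],(600,600),interpolation=cv2.INTER_CUBIC)[:,:,::-1])
cv2.imwrite('pics/sh.png',np.hstack([cv2.resize(t['img'][220:280,345:405],(400,400),interpolation=cv2.INTER_CUBIC),cv2.resize(s['img'][265:335,305:375],(400,400),interpolation=cv2.INTER_CUBIC)])[:,:,::-1])
W=cloud(t);V=cloud(s)
print('top depth at shaker',W[245,375],W[241,232],'mat',W[294,244],'table',W[380,250],'bar',W[272,151], 'side sh',V[285,342],V[310,342])
E
```

```text
top depth at shaker [ 0.567  -0.2342  0.0944] [0.575  0.1107 0.0926] mat [0.4526 0.0907 0.0063] table [ 0.2405  0.0704 -0.0017] bar [0.4836 0.2483 0.2528] side sh [ 0.5684 -0.2522  0.0916] [ 0.5666 -0.2616  0.0363]
```

View pics/topbox.png

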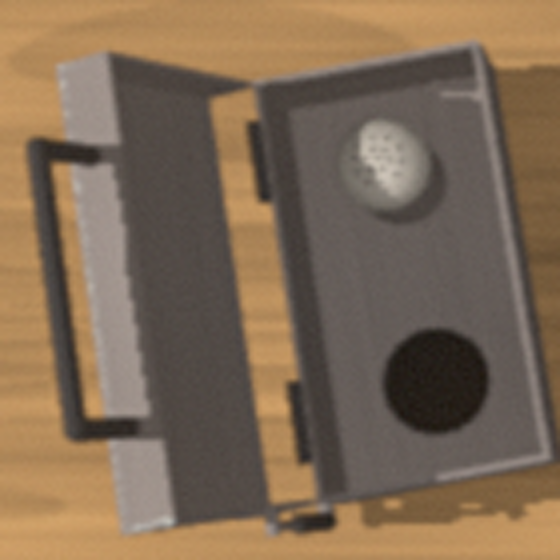

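View pics/sidebox.png

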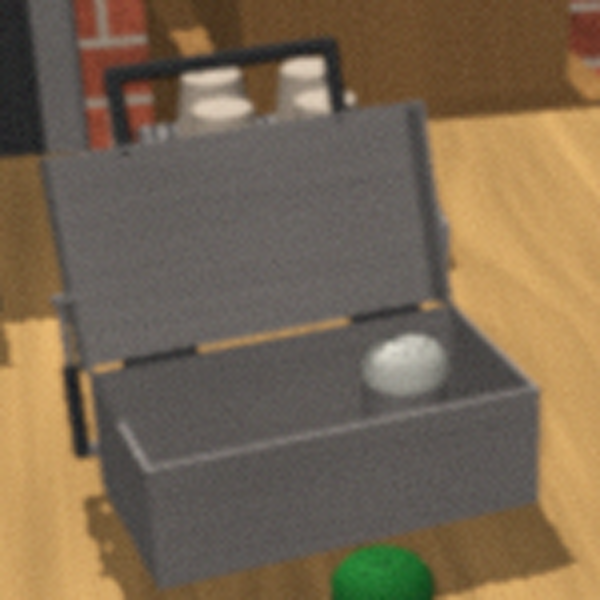

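View pics/sh.png

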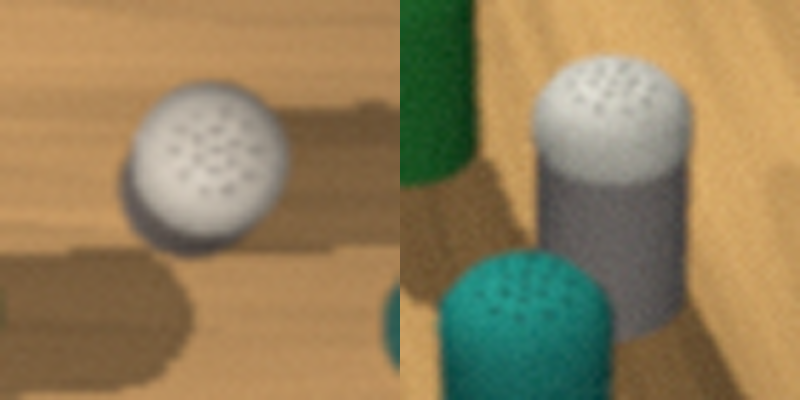

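```bash
python3 - <<'E'
from h import *
from scipy.optimize import least_squares
np.set_printoptions(precision=4,suppress=True)
t=load('top0.npz');s=load('side0.npz')
W=cloud(t);V=cloud(s)
def fit(P,r,c0):
    f=lambda p:np.hypot(P[:,0]-p[0],P[:,1]-p[1])-r
    q=least_squares(f,c0,loss='soft_l1',f_scale=.002);return q.x,np.abs(f(q.x)).mean(),len(P)
for nm,c0,zr in [('shaker',(.567,-.236),(.015,.078)),('stored',(.575,.108),(.05,.078))]:
  for cn,C in [('side',V),('top',W)]:
    m=(C[...,2]>zr[0])&(C[...,2]<zr[1])&(np.hypot(C[...,0]-c0[0],C[...,1]-c0[1])<.036)
    if m.sum()>8: print(nm,cn,fit(C[m],.028,c0))
    m=(C[...,2]>.07)&(np.hypot(C[...,0]-c0[0],C[...,1]-c0[1])<.036); print('   cap max z',np.percentile(C[m][:,2],98) if m.any() else None)
# cap blobs by brightness in each image, two-view triangulation
for nm,bt,bs in [('shaker',(345,220,405,280),(305,265,375,335)),('stored',(210,215,255,265),(290,190,335,220))]:
  px=[]
  for c,b in [(t,bt),(s,bs)]:
    hsv=cv2.cvtColor(c['img'],cv2.COLOR_RGB2HSV)[b[1]:b[3],b[0]:b[2]]
    m=((hsv[...,1]<45)&(hsv[...,2]>125)).astype(np.uint8)
    n,l,st,ce=cv2.connectedComponentsWithStats(m); i=1+np.argmax(st[1:,4]); px.append((ce[i][0]+b[0],ce[i][1]+b[1])); print(nm,px[-1],st[i])
  print(nm,'two-view',two(t,px[0],s,px[1]))
# mat
g=t['img'].max(2); m=(g<45).astype(np.uint8); m[:270]=0;m[320:]=0;m[:,:225]=0;m[:,265:]=0
n,l,st,ce=cv2.connectedComponentsWithStats(m); i=1+np.argmax(st[1:,4]);
print('mat px',ce[i],st[i],onplane(t,*ce[i],.007), 'z depth',np.nanmedian(W[l==i][:,2]))
mp=onplane(t,*ce[i],.007); 
# rim corners
for k,p in {'far-front':(480,45),'near-front':(555,460),'hinge far':(255,85),'hinge near':(323,497)}.items():
    print(k,onplane(t,135+p[0]/4,200+p[1]/4,.085))
# bar ends two-view
for k,a,b in [('far',(37,148),(333,45)),('near',(75,430),(113,73))]:
    print('bar',k,two(t,(135+a[0]/4,200+a[1]/4),s,(210+b[0]/4,115+b[1]/4)))
E
```

```text
shaker side (array([ 0.5728, -0.2365]), np.float64(0.0008648048174920645), 581)
   cap max z 0.09548657557800433
shaker top (array([ 0.5742, -0.2382]), np.float64(0.0003133028195392623), 82)
   cap max z 0.09757563761432574
stored side (array([0.5769, 0.1192]), np.float64(0.001316223928322061), 140)
   cap max z 0.09879335255875572
stored top (array([0.5785, 0.118 ]), np.float64(0.0004096927443377853), 47)
   cap max z 0.10095167184909193
shaker (np.float64(375.75129533678756), np.float64(243.68134715025906)) [ 20  13  23  22 386]
shaker (np.float64(341.37861915367483), np.float64(285.7104677060134)) [ 24  10  26  22 449]
shaker two-view (array([ 0.5717, -0.2375,  0.079 ]), np.float64(0.001807466380688317))
stored (np.float64(232.0281124497992), np.float64(239.6265060240964)) [ 14  15  17  20 249]
stored (np.float64(310.78222222222223), np.float64(205.54222222222222)) [ 12   8  19  16 225]
stored two-view (array([0.5767, 0.112 , 0.0868]), np.float64(0.005076916850720803))
mat px [243.6062 294.8866] [232 283  25  25 485] [0.4503 0.0915 0.007 ] z depth 0.005999410164846619
far-front [0.6504 0.0583 0.085 ]
near-front [0.3992 0.0069 0.085 ]
hinge far [0.6245 0.1949 0.085 ]
hinge near [0.3768 0.1434 0.085 ]
bar far (array([0.5585, 0.2677, 0.2503]), np.float64(0.0018186099345025649))
bar near (array([0.4106, 0.2383, 0.2525]), np.float64(5.719151663217571e-05))
```

servo_tool --moves "0 0 0 0 0 -0.24 -1; 0 0 0 0 0 -0.24 -1; 0 0 0 0 0 -0.24 -1; 0 0 0 0 0 -0.24 -1; 0 0 0 0 0 -0.24 -1; 0 0 0 0 0 -0.24 -1; 0 0 0 0 0 -0.24 -1; 0 0 0 0 0 -0.24 -1; 0 0 0 0 0 -0.24 -1; 0 0 0 0 0 -0.24 -1; 0 0 0 0 0 -0.24 -1; 0 0 0 0 0 -0.24 -1; 0 0 0 0 0 -0.1 -1; 0 0 0 0 0 0 -1"

```text
time_s: 1.32
tool_pos: [0.1582, -0.6264, 0.2256]
tool_rot: [-180.0, -0.8, 103.2]
force: [0.6, -0.5, 1.2]
grip_width: 0.0871
```

```bash
cat >> h.py <<'E'
from scipy.spatial.transform import Rotation as Ro
def go(target,yaw):
    o=env.get_obs();R=Ro.from_euler('xyz',o['tool_rot'],degrees=True)
    Rt=Ro.from_euler('xyz',[180,0,yaw],degrees=True)
    d=R.inv().apply(np.array(target)-o['tool_pos'])
    w=(R.inv()*Rt).as_rotvec()/0.5
    print('t',round(o['time_s'],2),'pos',o['tool_pos'].round(4),'rot',o['tool_rot'].round(2),'F',o['force'].round(1),'grip',round(o['grip_width'],4),'q',o['qpos'].round(1))
    print(' tool shift',d.round(4),'turn',w.round(3))
E
python3 -c "
from h import *
go((.573,-.237,.232),101.7)"
```

```text
t 1.32 pos [ 0.1582 -0.6264  0.2256] rot [-179.97   -0.79  103.24] F [ 0.6 -0.5  1.2] grip 0.0871 q [ 85.8  19.5 -15.8  83.2   5.3  78.8  83. ]
 tool shift [ 0.2842  0.4929 -0.0028] turn [-0.002 -0.028  0.054]
```

servo_tool --moves "0.02 0.035 -0.0005 0 -0.01 0.02 -1; 0.02 0.035 -0.0005 0 -0.01 0.02 -1; 0.02 0.035 -0.0005 0 0 0 -1; 0.02 0.035 -0.0005 0 0 0 -1; 0.02 0.035 -0.0005 0 0 0 -1; 0.02 0.035 -0.0005 0 0 0 -1; 0.02 0.035 -0.0005 0 0 0 -1; 0.02 0.035 -0.0005 0 0 0 -1; 0.02 0.035 -0.0005 0 0 0 -1; 0.02 0.035 -0.0005 0 0 0 -1; 0.02 0.035 -0.0005 0 0 0 -1; 0.02 0.035 -0.0005 0 0 0 -1; 0.02 0.035 -0.0005 0 0 0 -1; 0 0 0 0 0 0 -1"

```text
time_s: 2.48
tool_pos: [0.5621, -0.2715, 0.227]
tool_rot: [-179.8, -0.4, 99.6]
force: [0.0, 1.8, 0.8]
grip_width: 0.0873
```

```bash
python3 -c "
from h import *
go((.573,-.237,.232),101.7)
save('wrist','wrist1.png');save('side','side1.png')"
```

```text
t 2.48 pos [ 0.5621 -0.2715  0.227 ] rot [-179.79   -0.38   99.61] F [0.  1.8 0.8] grip 0.0873 q [ 49.8  18.7 -33.   86.3  10.   78.4  25.7]
 tool shift [ 0.0322  0.0165 -0.0048] turn [-0.007 -0.013 -0.073]
```

View pics/wrist1.png

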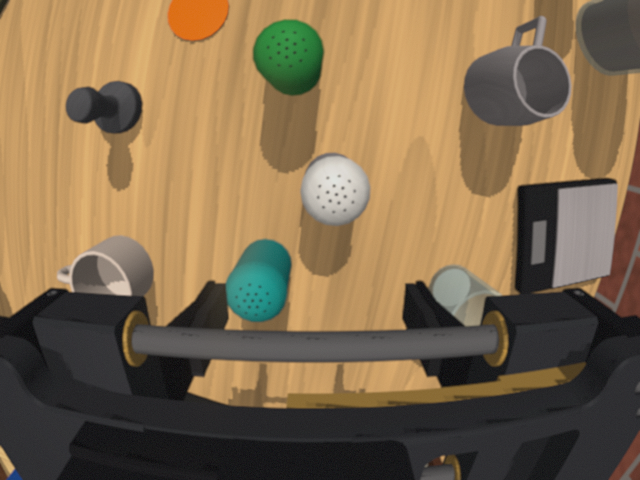

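View pics/side1.png

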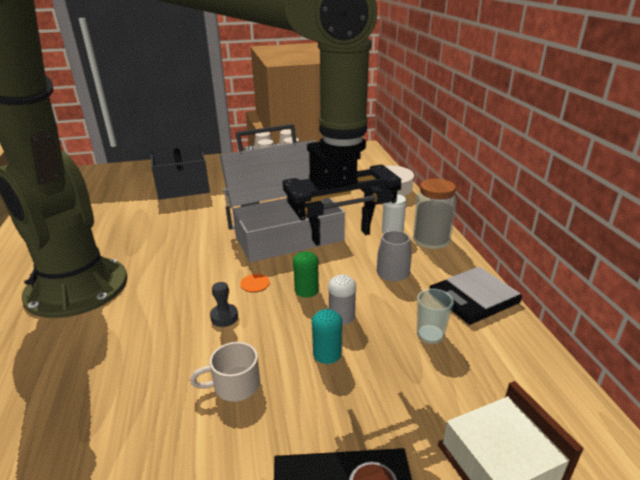

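Wrist view: the target shaker's cap is at (335,190), turquoise at (260,290) and green at (289,50), so the jaws have clear room. I'll cross-check the position with the fisheye ray.

```bash
cat >> h.py <<'E'
def wray(c,u,v,pos,rot):
    K=c['mtx'];x=(u-K[0,2]);y=(v-K[1,2]);r=np.hypot(x,y);th=r/K[0,0]
    d=np.array([np.sin(th)*x/r,-np.sin(th)*y/r,-np.cos(th)])
    R=Ro.from_euler('xyz',rot,degrees=True).as_matrix();H=c['hand_eye']
    return R@H[:3,3]+pos, R@H[:3,:3]@d
def wplane(c,u,v,pos,rot,z):
    o,d=wray(c,u,v,pos,rot);return o+d*(z-o[2])/d[2]
E
python3 - <<'E'
from h import *
w=load('wrist1.npz');P=np.array([.5621,-.2715,.227]);r=[-179.79,-.38,99.61]
img=w['img'];hsv=cv2.cvtColor(img,cv2.COLOR_RGB2HSV)
m=((hsv[...,1]<45)&(hsv[...,2]>120)).astype(np.uint8);m[:145]=0;m[235:]=0;m[:,:290]=0;m[:,385:]=0
m=cv2.morphologyEx(m,cv2.MORPH_CLOSE,np.ones((5,5)))
n,l,st,ce=cv2.connectedComponentsWithStats(m);i=1+np.argmax(st[1:,4]);print(st[i],ce[i])
cn=max(cv2.findContours((l==i).astype(np.uint8),0,1)[0],key=cv2.contourArea)
(cx,cy),R=cv2.minEnclosingCircle(cn);print(cx,cy,R)
for z in(.079,.084): print(z,wplane(w,cx,cy,P,r,z))
t=load('top0.npz');o1,d1=wray(w,cx,cy,P,r);o2,d2=ray(t,375.9,243.8)
s=np.linalg.lstsq(np.stack([d1,-d2],1),o2-o1,rcond=None)[0];print(o1+d1*s[0],o2+d2*s[1])
E
```

```text
[ 301  153   69   72 3718] [334.44889726 189.32329209]
333.84246826171875 188.7759246826172 35.88261032104492
0.079 [ 0.56970578 -0.23423277  0.079     ]
0.084 [ 0.56934816 -0.23353748  0.084     ]
[ 0.56892102 -0.232707    0.0899721 ] [ 0.57055461 -0.23679713  0.09065771]
```

servo_tool --moves "0.017 0.008 0.005 0 -0.01 -0.07 -1; 0.017 0.008 0 0 0 0 -1; 0 0 0.03 0 0 0 -1; 0 0 0.02 0 0 0 -1; 0 0 0 0 0 0 -1"

```text
time_s: 3.0
tool_pos: [0.5618, -0.2512, 0.1701]
tool_rot: [-179.3, 0.5, 100.3]
force: [-0.4, 0.2, -0.5]
grip_width: 0.0872
```

```bash
python3 -c "
from h import *
go((.572,-.236,.052),101.7)"
```

```text
t 3.0 pos [ 0.5618 -0.2512  0.1701] rot [-179.32    0.53  100.34] F [-0.4  0.2 -0.5] grip 0.0872 q [ 48.1  19.7 -33.2  91.9  12.   72.2  23.1]
 tool shift [0.0142 0.0141 0.1178] turn [-0.024  0.018 -0.047]
```

servo_tool --moves "0.01 0.01 0 -0.02 0.02 -0.04 -1; 0.008 0.008 0 0 0 -0.02 -1; 0 0 0 0 0 0 -1"

```text
time_s: 3.25
tool_pos: [0.5746, -0.2332, 0.1706]
tool_rot: [-179.8, -0.0, 101.7]
force: [1.2, 0.1, -0.6]
grip_width: 0.0872
```

```bash
python3 -c "
from h import *
go((.572,-.236,.052),101.7)"
```

```text
t 3.25 pos [ 0.5746 -0.2332  0.1706] rot [-1.7982e+02 -3.0000e-02  1.0171e+02] F [ 1.2  0.1 -0.6] grip 0.0872 q [ 47.   20.3 -34.   91.2  11.8  72.3  22.7]
 tool shift [-0.0022 -0.0028  0.1186] turn [-0.006 -0.001  0.   ]
```

servo_tool --moves "-0.002 -0.0025 0.025 0 0 0 -1; 0 0 0.03 0 0 0 -1; 0 0 0.03 0 0 0 -1; 0 0 0.015 0 0 0 -1; 0 0 0 0 0 0 -1"

```text
time_s: 3.67
tool_pos: [0.5798, -0.2378, 0.0767]
tool_rot: [179.4, 0.6, 101.7]
force: [-1.0, -0.3, 0.4]
grip_width: 0.087
```

```bash
python3 -c "
from h import *
go((.572,-.236,.052),101.7)"
```

```text
t 3.67 pos [ 0.5798 -0.2378  0.0767] rot [179.41   0.57 101.72] F [-1.  -0.3  0.4] grip 0.087 q [ 45.8  25.3 -32.4  96.4  15.3  61.9  20.5]
 tool shift [ 0.0036 -0.0075  0.0246] turn [0.02  0.02  0.001]
```

servo_tool --moves "0.002 -0.006 0.01 0.02 0.02 0 -1; 0.001 -0.002 0.01 0 0 0 -1; 0 0 0.004 0 0 0 -1; 0 0 0 0 0 0 -1"

```text
time_s: 4.0
tool_pos: [0.5735, -0.2378, 0.055]
tool_rot: [179.8, 0.1, 101.7]
force: [-0.6, -0.3, 0.4]
grip_width: 0.087
```

```bash
python3 -c "
from h import *
go((.572,-.236,.052),101.7); save('side','side2.png');save('wrist','wrist2.png')"
```

```text
t 4.0 pos [ 0.5735 -0.2378  0.055 ] rot [1.7978e+02 1.5000e-01 1.0167e+02] F [-0.6 -0.3  0.4] grip 0.087 q [ 45.8  26.4 -32.   97.7  15.8  60.2  20.3]
 tool shift [ 0.0021 -0.0011  0.003 ] turn [ 0.008  0.005 -0.001]
```

View pics/wrist2.png

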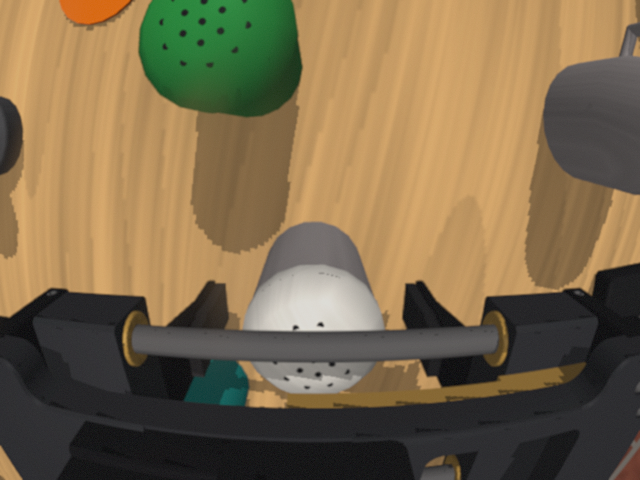

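The shaker sits centred between the open fingers at (314,330). Closing now.

servo_tool --moves "0.001 0 0.001 0 0 0 1; 0 0 0 0 0 0 1; 0 0 0 0 0 0 1; 0 0 0 0 0 0 1; 0 0 0 0 0 0 1; 0 0 0 0 0 0 1" --squeeze 20

```text
time_s: 4.6
tool_pos: [0.5749, -0.2375, 0.0577]
tool_rot: [179.6, 0.4, 101.7]
force: [-0.9, -1.6, -0.8]
grip_width: 0.0553
```

```bash
python3 -c "
from h import *
go((.573,-.237,.2),101.7)"
```

```text
t 4.6 pos [ 0.5749 -0.2375  0.0577] rot [179.62   0.35 101.69] F [-0.9 -1.6 -0.8] grip 0.0553 q [ 45.8  26.2 -32.1  97.7  15.8  60.2  20.2]
 tool shift [ 0.     -0.0008 -0.1423] turn [ 0.013  0.012 -0.   ]
```

servo_tool --moves "0 0 -0.01 0 0 0 1; 0 0 -0.02 0 0 0 1; 0 0 -0.03 0 0 0 1; 0 0 -0.03 0 0 0 1; 0 0 -0.03 0 0 0 1; 0 0 -0.03 0 0 0 1; 0 0 0 0 0 0 1"

```text
time_s: 5.18
tool_pos: [0.5706, -0.2346, 0.211]
tool_rot: [-180.0, -0.1, 101.8]
force: [1.5, -1.0, -2.2]
grip_width: 0.0557
```

```bash
python3 -c "
from h import *
go((.4503,.0915,.2),101.7);save('wrist','wrist3.png')"
```

```text
t 5.18 pos [ 0.5706 -0.2346  0.211 ] rot [-1.7998e+02 -1.4000e-01  1.0178e+02] F [ 1.5 -1.  -2.2] grip 0.0557 q [ 47.9  18.3 -34.4  88.9  10.4  76.2  24.1]
 tool shift [ 0.3438 -0.0512  0.0118] turn [-0.001 -0.005  0.003]
```

View pics/wrist3.png

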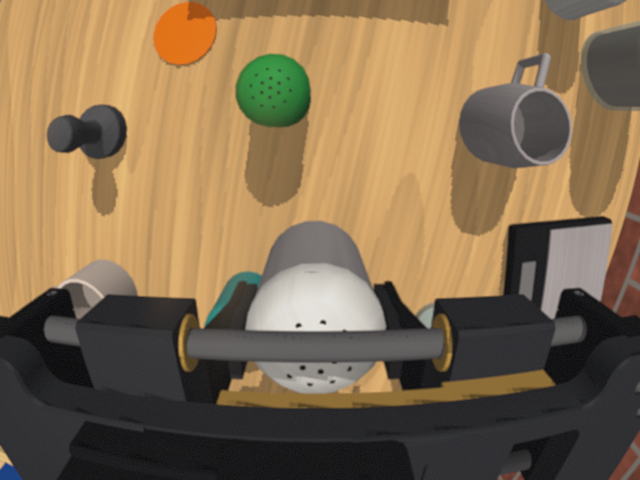

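servo_tool --moves "0.02 -0.003 0 0 0 0 1; 0.03 -0.005 0 0 0 0 1; 0.035 -0.005 0 0 0 0 1; 0.035 -0.005 0 0 0 0 1; 0.03 -0.005 0 0 0 0 1; 0.02 -0.003 0 0 0 0 1; 0 0 0 0 0 0 1"

```text
time_s: 5.82
tool_pos: [0.5017, -0.0679, 0.1999]
tool_rot: [-179.2, -0.6, 101.5]
force: [0.1, 0.5, -1.9]
grip_width: 0.0556
```

```bash
python3 -c "
from h import *
go((.4503,.0915,.2),101.7);save('wrist','wrist4.png');save('top','top4.png');c=save('side','side4.png')
t=load('top4.npz');s=c
cv2.imwrite('pics/c4.png',np.hstack([cv2.resize(t['img'][130:330,220:420],(400,400)),cv2.resize(s['img'][60:260,200:400],(400,400))])[:,:,::-1])"
```

```text
t 5.82 pos [ 0.5017 -0.0679  0.1999] rot [-179.21   -0.59  101.45] F [ 0.1  0.5 -1.9] grip 0.0556 q [ 43.7   5.2 -40.5 103.9   3.1  73.1  13.8]
 tool shift [ 0.1665 -0.0187  0.0019] turn [-0.028 -0.021 -0.008]
```

View pics/wrist4.png

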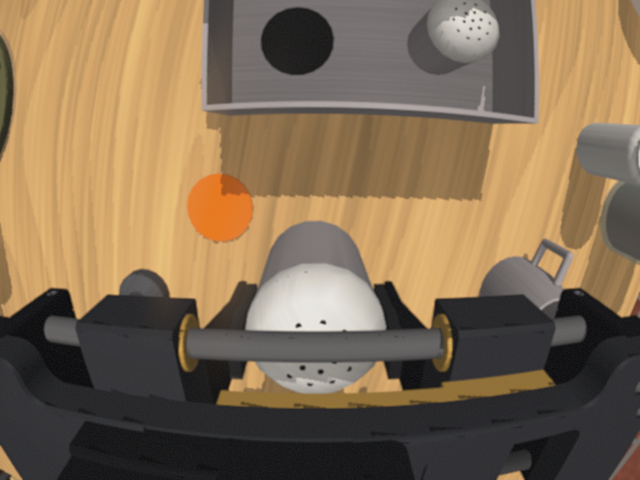

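View pics/c4.png

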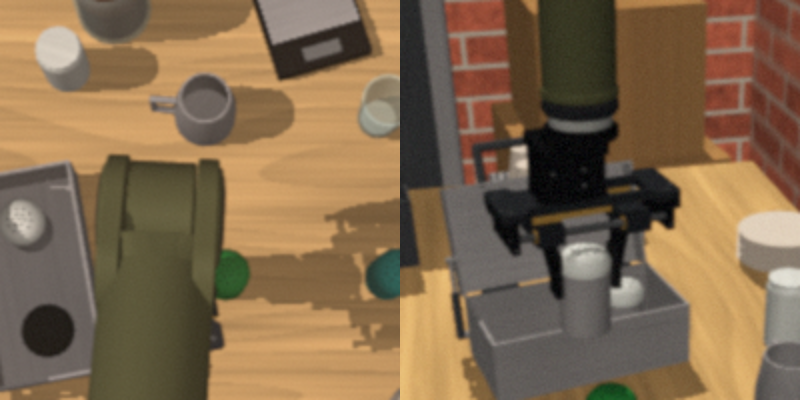

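```bash
python3 - <<'E'
from h import *
np.set_printoptions(precision=4,suppress=True)
w=load('wrist4.npz');P=np.array([.5017,-.0679,.1999]);r=[-179.21,-.59,101.45]
m=(w['img'].max(2)<40).astype(np.uint8);m[100:]=0;m[:,:240]=0;m[:,360:]=0
n,l,st,ce=cv2.connectedComponentsWithStats(m);i=1+np.argmax(st[1:,4]);print(st[i],ce[i])
cn=max(cv2.findContours((l==i).astype(np.uint8),0,1)[0],key=cv2.contourArea)
pts=np.array([wplane(w,*p[0],P,r,.007) for p in cn]);
(c,R)=cv2.minEnclosingCircle(pts[:,:2].astype(np.float32)*1000);print('mat',c,R,pts.mean(0))
t=load('top0.npz');o1,d1=wray(w,*ce[i],P,r);o2,d2=ray(t,243.6,294.9)
s=np.linalg.lstsq(np.stack([d1,-d2],1),o2-o1,rcond=None)[0];print(o1+d1*s[0],o2+d2*s[1])
# green centre check bias wrist cam vs top cam : rim near edge
for u,v in [(206,108),(535,120)]: print('rim front corners',wplane(w,u,v,P,r,.085))
# orange mat as bias check
for nm,c,f in [('wrist',w,lambda u,v:wplane(w,u,v,P,r,.003)),('top',t,lambda u,v:onplane(t,u,v,.003))]:
    hsv=cv2.cvtColor(c['img'],cv2.COLOR_RGB2HSV);m=((hsv[...,0]<14)&(hsv[...,1]>215)&(hsv[...,2]>160)).astype(np.uint8)
    if nm=='top': m[:150]=0;m[:,500:]=0
    n,l,st,ce=cv2.connectedComponentsWithStats(m);i=1+np.argmax(st[1:,4]);print(nm,st[i],f(*ce[i]))
E
```

```text
[ 262    8   71   66 3598] [296.9522  40.6895]
mat (448.11700439453125, 94.1560287475586) 32.57752227783203 [0.4482 0.094  0.007 ]
[0.45   0.0902 0.0207] [0.4496 0.0895 0.0205]
rim front corners [0.4016 0.0155 0.085 ]
rim front corners [0.6485 0.0655 0.085 ]
wrist [205 175  29  48 439] [ 0.4022 -0.0719  0.003 ]Traceback (most recent call last):
  File "<stdin>", line 17, in <module>
    return _wrapfunc(a, 'argmax', axis=axis, out=out, **kwds)
    return bound(*args, **kwds)
ValueError: attempt to get argmax of an empty sequence
```

```bash
python3 - <<'E'
from h import *
go((.4505,.091,.2),101.7)
w=load('wrist4.npz')
for v in(325,328,331):
    o,d=wray(w,315,v,np.zeros(3),[0,0,0]); print(v,o+d*(-.028-o[2])/d[2])
E
```

```text
t 5.97 pos [ 0.5034 -0.0741  0.2003] rot [-179.28   -0.43  101.09] F [-0.2 -0.6 -2.4] grip 0.0554 q [ 43.9   5.4 -40.1 103.7   3.4  73.   13.9]
 tool shift [ 0.1721 -0.0201  0.0019] turn [-0.025 -0.015 -0.021]
325 [ 0.01103095 -0.00089151 -0.028     ]
328 [ 0.00971782 -0.00089069 -0.028     ]
331 [ 0.00839223 -0.00088986 -0.028     ]
```

servo_tool --moves "0.025 -0.003 -0.002 -0.02 -0.02 0 1; 0.035 -0.004 0 0 0 0 1; 0.035 -0.004 0 0 0 0 1; 0.03 -0.003 0 0 0 0 1; 0.02 -0.002 0 0 0 0 1; 0 0 0 0 0 0 1; 0 0 0 0 0 0 1"

```text
time_s: 6.55
tool_pos: [0.4627, 0.0576, 0.1997]
tool_rot: [-179.9, 0.1, 99.8]
force: [0.6, -0.9, -2.9]
grip_width: 0.0553
```

```bash
python3 -c "
from h import *
go((.4505,.091,.2),101.7)"
```

```text
t 6.55 pos [0.4627 0.0576 0.1997] rot [-1.7986e+02  6.0000e-02  9.9840e+01] F [ 0.6 -0.9 -2.9] grip 0.0553 q [ 37.7  -1.7 -46.8 109.3  -1.2  72.    1.2]
 tool shift [ 0.035  -0.0063 -0.0003] turn [-0.005  0.002 -0.065]
```

```bash
python3 - <<'E'
from h import *
go((.4505,.091,.2),101.7)
save('wrist','wrist5.png')
go((.4505,.091,.2),101.7)
w=load('wrist5.npz')
o,d=wray(w,315,222,np.zeros(3),[0,0,0]); p=o+d*(.0565-o[2])/d[2];print('underside far pt',p)
# cap dome side points: widest
o,d=wray(w,315,263,np.zeros(3),[0,0,0]); print('cap rim far pt',o+d*(-.0265-o[2])/d[2])
E
```

```text
t 6.55 pos [0.4627 0.0576 0.1997] rot [-1.7986e+02  6.0000e-02  9.9840e+01] F [ 0.6 -0.9 -2.9] grip 0.0553 q [ 37.7  -1.7 -46.8 109.3  -1.2  72.    1.2]
 tool shift [ 0.035  -0.0063 -0.0003] turn [-0.005  0.002 -0.065]
t 6.6 pos [0.4627 0.0577 0.1997] rot [-1.7986e+02  1.0000e-02  9.9810e+01] F [ 0.9  0.4 -2.6] grip 0.0556 q [ 37.8  -1.6 -46.7 109.3  -1.2  72.    1.2]
 tool shift [ 0.0349 -0.0064 -0.0003] turn [-0.005  0.    -0.066]
underside far pt [ 0.02955492 -0.00095887  0.0565    ]
cap rim far pt [ 0.03531893 -0.00094179 -0.0265    ]
```

View pics/wrist5.png

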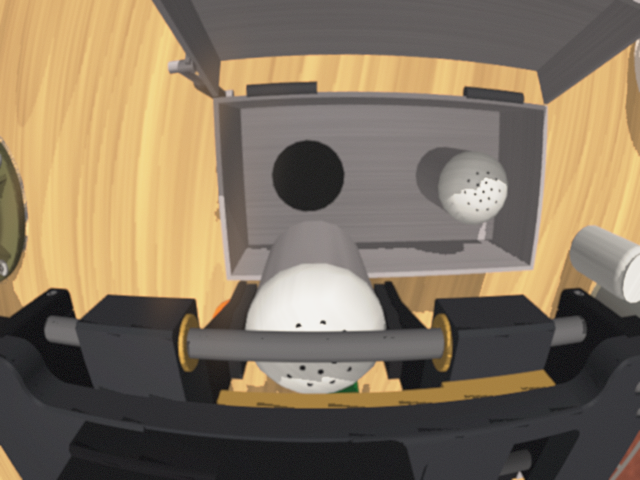

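```bash
python3 - <<'E'
from h import *
np.set_printoptions(precision=4,suppress=True)
w=load('wrist5.npz');P=np.array([.4627,.0577,.1997]);r=[-179.86,.03,99.82]
m=(w['img'].max(2)<45).astype(np.uint8);m[:125]=0;m[225:]=0;m[:,:255]=0;m[:,360:]=0
n,l,st,ce=cv2.connectedComponentsWithStats(m);i=1+np.argmax(st[1:,4]);print(st[i],ce[i])
mp=wplane(w,*ce[i],P,r,.007);print('mat',mp)
R=Ro.from_euler('xyz',r,degrees=True)
print('mat in tool',R.inv().apply(mp-P))
for k,(u,v) in {'hinge near':(218,98),'hinge far':(545,106),'front near':(229,277),'front far':(532,267)}.items(): print(k,wplane(w,u,v,P,r,.085))
t=load('top0.npz');o1,d1=wray(w,*ce[i],P,r);o2,d2=ray(t,243.6,294.9)
s=np.linalg.lstsq(np.stack([d1,-d2],1),o2-o1,rcond=None)[0];print(o1+d1*s[0],o2+d2*s[1])
E
```

```text
[ 276  141   67   69 3594] [309.0776 175.5821]
mat [0.4491 0.0957 0.007 ]
mat in tool [ 0.0399 -0.0065  0.1927]
hinge near [0.375 0.151 0.085]
hinge far [0.6225 0.2001 0.085 ]
front near [0.4    0.0173 0.085 ]
front far [0.6498 0.067  0.085 ]
[ 0.4491  0.094  -0.0073] [ 0.451   0.0936 -0.0073]
```

servo_tool --moves "0.016 -0.003 0 0 0 -0.06 1; 0.016 -0.003 0 0 0 0 1; 0.004 0 0 0 0 0 1; 0 0 0 0 0 0 1; 0 0 0 0 0 0 1"

```text
time_s: 7.02
tool_pos: [0.451, 0.0896, 0.1992]
tool_rot: [-179.8, -0.1, 101.1]
force: [0.1, -0.1, -2.6]
grip_width: 0.0556
```

```bash
python3 -c "
from h import *
go((.450,.092,.08),101.7)"
```

```text
t 7.02 pos [0.451  0.0896 0.1992] rot [-1.7983e+02 -6.0000e-02  1.0114e+02] F [ 0.1 -0.1 -2.6] grip 0.0556 q [ 36.1  -2.8 -48.6 110.   -2.3  72.   -0.6]
 tool shift [ 0.0024 -0.0002  0.1192] turn [-0.006 -0.002 -0.02 ]
```

Nearly above the mat. I'll descend in steps; the underside meets the mat at TCP z of about 0.064.

servo_tool --moves "0.002 0 0.015 0 0 -0.02 1; 0 0 0.015 0 0 0 1; 0 0 0.015 0 0 0 1; 0 0 0.015 0 0 0 1; 0 0 0.01 0 0 0 1; 0 0 0 0 0 0 1; 0 0 0 0 0 0 1"

```text
time_s: 7.6
tool_pos: [0.4535, 0.0875, 0.1277]
tool_rot: [180.0, 0.1, 101.4]
force: [0.1, 0.2, -2.4]
grip_width: 0.0556
```

```bash
python3 -c "
from h import *
go((.450,.092,.075),101.7)
c=save('side','side6.png');cv2.imwrite('pics/c6.png',cv2.resize(c['img'][60:280,190:410],(600,600))[:,:,::-1])"
```

```text
t 7.6 pos [0.4535 0.0875 0.1277] rot [1.7995e+02 8.0000e-02 1.0138e+02] F [ 0.1  0.2 -2.4] grip 0.0556 q [ 35.    2.7 -49.7 115.    2.4  63.2  -4.4]
 tool shift [ 0.0052 -0.0026  0.0527] turn [ 0.002  0.003 -0.011]
```

View pics/c6.png

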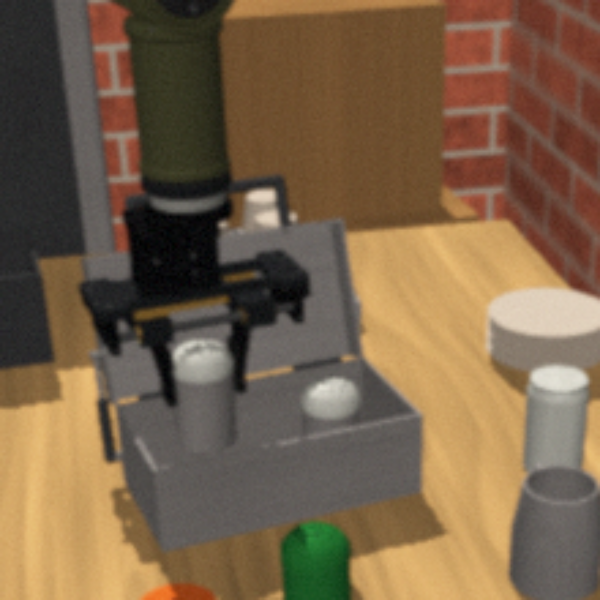

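servo_tool --moves "0.003 -0.001 0.006 0 0 0 1; 0.002 -0.001 0.01 0 0 0 1; 0.001 -0.001 0.01 0 0 0 1; 0.001 -0.001 0.01 0 0 0 1; 0 0 0.005 0 0 0 1; 0 0 0 0 0 0 1; 0 0 0 0 0 0 1"

```text
time_s: 8.23
tool_pos: [0.4493, 0.0941, 0.0844]
tool_rot: [179.8, 0.1, 101.4]
force: [-0.0, 0.1, -2.9]
grip_width: 0.0558
```

```bash
python3 -c "
from h import *
go((.450,.092,.064),101.7)
save('wrist','wrist6.png')"
```

```text
t 8.23 pos [0.4493 0.0941 0.0844] rot [1.7976e+02 1.5000e-01 1.0135e+02] F [-0.   0.1 -2.9] grip 0.0558 q [ 33.3   6.3 -50.1 118.    5.9  57.8  -8.4]
 tool shift [-0.0022  0.0002  0.0204] turn [ 0.008  0.005 -0.012]
```

View pics/wrist6.png

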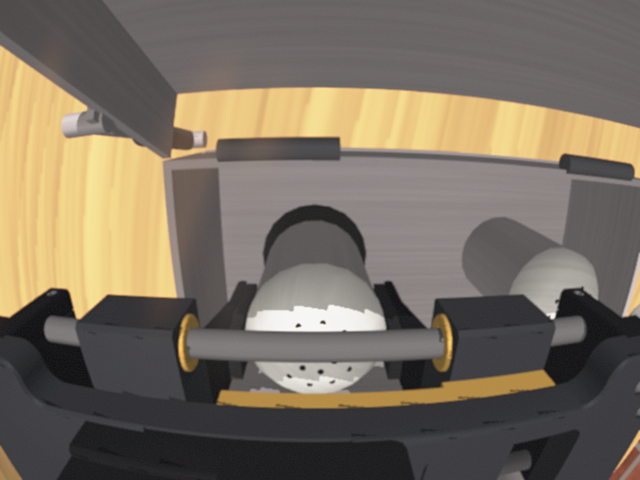

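```bash
python3 - <<'E'
from h import *
w=load('wrist6.npz');P=np.array([.4493,.0941,.0844]);r=[179.76,.15,101.35]
R=Ro.from_euler('xyz',r,degrees=True)
for u,v in [(315,206),(264,255),(365,255),(272,235),(358,235),(290,212),(340,212)]:
    print(u,v,R.inv().apply(wplane(w,u,v,P,r,.007)-P).round(4))
m=(w['img'].max(2)<40).astype(np.uint8);
print([ (x,np.where(m[190:240,x])[0][:1]+190) for x in (290,300,315,330,340)])
E
```

```text
315 206 [ 0.0347 -0.001   0.0773]
264 255 [ 0.0024 -0.0341  0.0773]
365 255 [0.0023 0.0316 0.0775]
272 235 [ 0.0159 -0.0284  0.0772]
358 235 [0.0159 0.0265 0.0775]
290 212 [ 0.0309 -0.0166  0.0773]
340 212 [0.0309 0.0147 0.0774]
[(290, array([213])), (300, array([208])), (315, array([206])), (330, array([209])), (340, array([213]))]
```

The mat's centre is within about 1 mm of the shaker axis in the tool frame. I'll lower it slowly.

servo_tool --moves "0 0 0.005 0 0 0 1; 0 0 0.005 0 0 0 1; 0 0 0.004 0 0 0 1; 0 0 0.003 0 0 0 1; 0 0 0 0 0 0 1; 0 0 0 0 0 0 1"

```text
time_s: 8.78
tool_pos: [0.4506, 0.0939, 0.0666]
tool_rot: [179.6, 0.2, 101.3]
force: [0.8, -0.2, -1.9]
grip_width: 0.0555
```

```bash
python3 -c "
from h import *
go((.4493,.0935,.064),101.7)"
```

```text
t 8.78 pos [0.4506 0.0939 0.0666] rot [1.7964e+02 1.7000e-01 1.0130e+02] F [ 0.8 -0.2 -1.9] grip 0.0555 q [ 32.5   8.3 -49.8 118.9   7.9  55.7 -10.1]
 tool shift [-0.0001 -0.0014  0.0026] turn [ 0.013  0.006 -0.014]
```

servo_tool --moves "0 0 0.002 0.01 0 0 1; 0 0 0.001 0 0 0 1; 0 0 0 0 0 0 1"

```text
time_s: 9.03
tool_pos: [0.4511, 0.0941, 0.065]
tool_rot: [180.0, 0.2, 101.3]
force: [-0.2, 0.4, -3.3]
grip_width: 0.0559
```

servo_tool --moves "0 0 0.002 0 0 0 1; 0 0 0.001 0 0 0 1; 0 0 0 0 0 0 1"

```text
time_s: 9.28
tool_pos: [0.4515, 0.0944, 0.0648]
tool_rot: [-179.9, 0.3, 101.3]
force: [-0.1, -1.0, -2.6]
grip_width: 0.0558
```

servo_tool --moves "0 0 0.003 0 0 0 1; 0 0 0.002 0 0 0 1; 0 0 0 0 0 0 1"

```text
time_s: 9.53
tool_pos: [0.4523, 0.0946, 0.0642]
tool_rot: [-179.8, 0.5, 101.3]
force: [0.4, -0.3, -2.9]
grip_width: 0.0558
```

servo_tool --moves "0 0 0.003 0 0 0 1; 0 0 0.002 0 0 0 1; 0 0 0 0 0 0 1"

```text
time_s: 9.78
tool_pos: [0.4535, 0.0947, 0.0636]
tool_rot: [-179.8, 0.7, 101.3]
force: [0.6, -0.7, -2.8]
grip_width: 0.0556
```

servo_tool --moves "0 0 0.003 0 -0.015 0 1"

```text
time_s: 9.87
tool_pos: [0.4542, 0.0943, 0.0624]
tool_rot: [-179.7, 1.3, 101.2]
force: [-12.0, -3.1, 36.8]
grip_width: 0.0561
```

```bash
python3 -c "
from h import *
go((.4493,.0935,.064),101.7)
c=save('wrist','wrist7.png');t=save('side','side7.png')
go((.4493,.0935,.064),101.7);print(env.get_obs()['effort'].round(1))
cv2.imwrite('pics/c7.png',cv2.resize(t['img'][60:280,190:410],(600,600))[:,:,::-1])"
```

```text
t 9.87 pos [0.4542 0.0943 0.0624] rot [-179.75    1.28  101.21] F [-12.   -3.1  36.8] grip 0.0561 q [ 31.   10.  -49.5 118.1  10.6  56.3 -12.9]
 tool shift [ 0.0002 -0.0049 -0.0016] turn [-0.009  0.045 -0.017]
t 9.97 pos [0.4542 0.0943 0.0623] rot [-179.75    1.33  101.26] F [-6.9 -2.9 21.7] grip 0.0559 q [ 30.9  10.  -49.5 118.1  10.7  56.3 -12.9]
 tool shift [ 0.0001 -0.005  -0.0017] turn [-0.009  0.046 -0.016]
[ -0.8 -19.6  -3.2 -22.3   0.1  -2.9  -0.1]
```

View pics/wrist7.png

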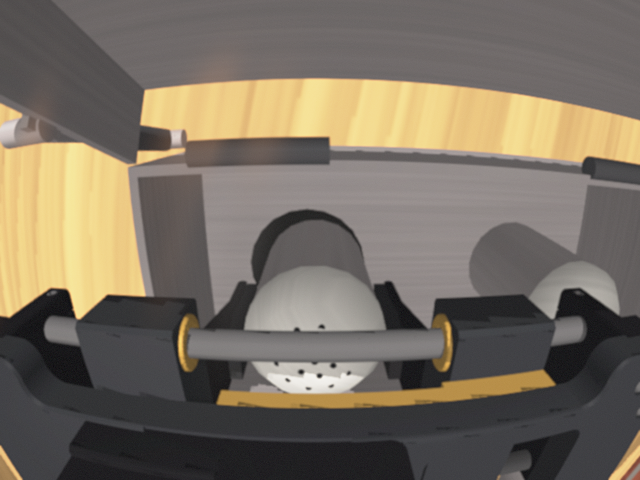

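View pics/c7.png

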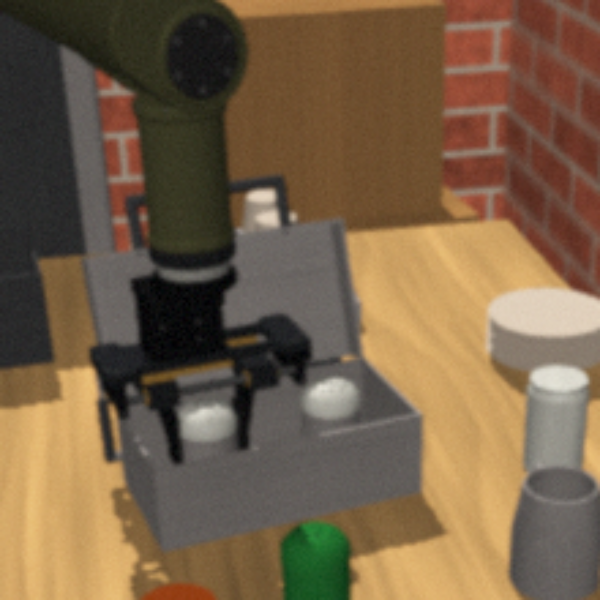

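It touched the mat (37 N pushing) and crept about 4 mm along the jaw axis. I'll lift slightly, square up, shift back and set it down again.

servo_tool --moves "0 0 -0.004 0 0 0 1; 0 -0.003 -0.003 -0.01 0.045 -0.01 1; 0 -0.002 -0.001 0 0.01 0 1; 0 0 0 0 0 0 1; 0 0 0 0 0 0 1"

```text
time_s: 10.38
tool_pos: [0.4497, 0.0934, 0.0692]
tool_rot: [179.9, -0.3, 101.5]
force: [1.0, 0.5, -3.3]
grip_width: 0.0558
```

```bash
python3 -c "
from h import *
go((.4493,.0935,.064),101.7)
save('wrist','wrist8.png')"
```

```text
t 10.38 pos [0.4497 0.0934 0.0692] rot [179.86  -0.27 101.52] F [ 1.   0.5 -3.3] grip 0.0558 q [ 33.    8.1 -49.9 118.7   7.1  56.1  -9. ]
 tool shift [ 0.0002 -0.0003  0.0052] turn [ 0.005 -0.01  -0.006]
```

View pics/wrist8.png

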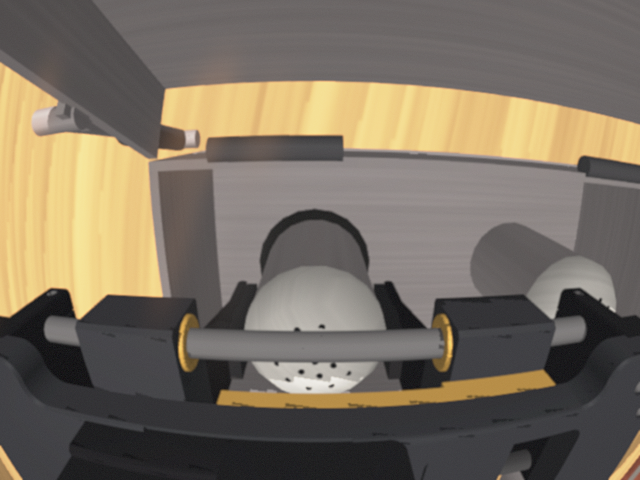

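servo_tool --moves "0 0 0.002 0 -0.01 0 1; 0 0 0.002 0 0 0 1; 0 0 0.001 0 0 0 1"

```text
time_s: 10.68
tool_pos: [0.4494, 0.0936, 0.0629]
tool_rot: [179.9, 0.0, 101.5]
force: [-0.8, -0.9, -0.0]
grip_width: 0.0561
```

servo_tool --moves "0 0 0.001 0 0 0 1"

```text
time_s: 10.77
tool_pos: [0.4494, 0.0943, 0.0625]
tool_rot: [179.9, 0.0, 101.6]
force: [-4.4, 1.1, 17.5]
grip_width: 0.0562
```

servo_tool --moves "0 0 0 0 0 0 -0.5; 0 0 0 0 0 0 -0.5; 0 0 0 0 0 0 -0.5; 0 0 0 0 0 0 -0.5"

```text
time_s: 11.1
tool_pos: [0.451, 0.0955, 0.0634]
tool_rot: [179.8, 0.0, 101.6]
force: [0.0, -0.5, -0.7]
grip_width: 0.0643
```

```bash
python3 -c "
from h import *
go((.4493,.0935,.22),101.7)
save('wrist','wrist9.png')"
```

```text
t 11.1 pos [0.451  0.0955 0.0634] rot [1.7979e+02 1.0000e-02 1.0163e+02] F [ 0.  -0.5 -0.7] grip 0.0643 q [ 32.3   8.9 -49.8 118.8   8.3  55.5 -10.3]
 tool shift [-0.0016 -0.0015 -0.1566] turn [ 0.007  0.    -0.003]
```

View pics/wrist9.png

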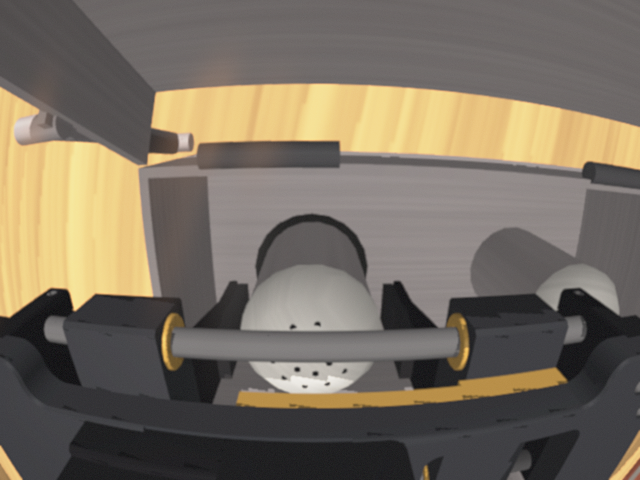

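servo_tool --moves "0 -0.001 -0.006 0 0 0 -0.5; 0 0 -0.01 0 0 0 -0.5; 0 0 -0.012 0 0 0 -0.5; 0 0 -0.012 0 0 0 -0.5; 0 0 -0.012 0 0 0 -0.5; 0 0 0 0 0 0 -0.5"

```text
time_s: 11.65
tool_pos: [0.4495, 0.0956, 0.1203]
tool_rot: [179.8, -0.0, 101.7]
force: [0.6, 0.8, 0.4]
grip_width: 0.0651
```

```bash
python3 -c "
from h import *
go((.4493,.0935,.22),101.7)"
```

```text
t 11.65 pos [0.4495 0.0956 0.1203] rot [ 1.7978e+02 -3.0000e-02  1.0166e+02] F [0.6 0.8 0.4] grip 0.0651 q [ 34.7   2.9 -50.5 115.9   2.5  62.1  -5.2]
 tool shift [-0.0019 -0.0003 -0.0997] turn [ 0.008 -0.001 -0.001]
```

Shaker released and standing on the mat at (312,250), with the black rim showing evenly around it. Next I'll rise, turn the jaws across the bar and take the bar.

servo_tool --moves "0 0 -0.025 0 0 0 -0.5; 0 0 -0.037 0 0 0 -0.5; 0 0 -0.037 0 0 0 0.1; 0 0 -0.037 0 0 0 0.1; 0 0 -0.037 0 0 0 0.1; 0 0 -0.037 0 0 0 0.1; 0 0 0 0 0 0 0.1"

```text
time_s: 12.23
tool_pos: [0.4457, 0.0952, 0.3392]
tool_rot: [179.9, 0.1, 101.7]
force: [1.0, 0.9, 0.3]
grip_width: 0.0421
```

servo_tool --moves "0 0 0 0 0 -0.24 0.1; 0 0 0 0 0 -0.24 0.1; 0 0 0 0 0 -0.24 0.1; 0 0 0 0 0 -0.24 0.1; 0 0 0 0 0 -0.24 0.1; 0 0 0 0 0 -0.24 0.1; 0 0 0 0 0 -0.24 0.1; 0 0 0 0 0 -0.24 0.1; 0 0 0 0 0 -0.24 0.1; 0 0 0 0 0 -0.24 0.1; 0 0 0 0 0 -0.24 0.1; 0 0 0 0 0 -0.24 0.1; 0 0 0 0 0 -0.1 0.1; 0 0 0 0 0 0 0.1"

```text
time_s: 13.4
tool_pos: [0.4458, 0.0966, 0.3399]
tool_rot: [-179.7, 0.5, -169.2]
force: [0.5, 0.7, -0.3]
grip_width: 0.039
```

```bash
python3 -c "
from h import *
go((.484,.253,.33),191.7)
save('wrist','wrist10.png');save('side','side10.png')"
```

```text
t 13.4 pos [0.4458 0.0966 0.3399] rot [-179.66    0.5  -169.21] F [ 0.5  0.7 -0.3] grip 0.039 q [ 28.7  -8.  -39.4  98.   -4.7  87.7  90.5]
 tool shift [-0.0667  0.1466  0.0096] turn [-0.012  0.018 -0.032]
```

View pics/wrist10.png

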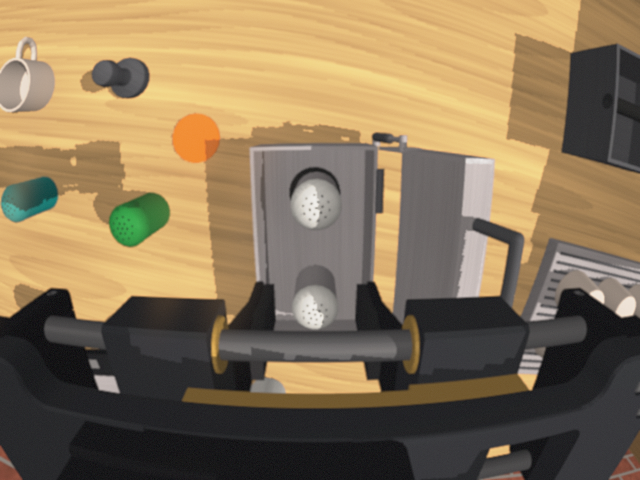

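View pics/side10.png

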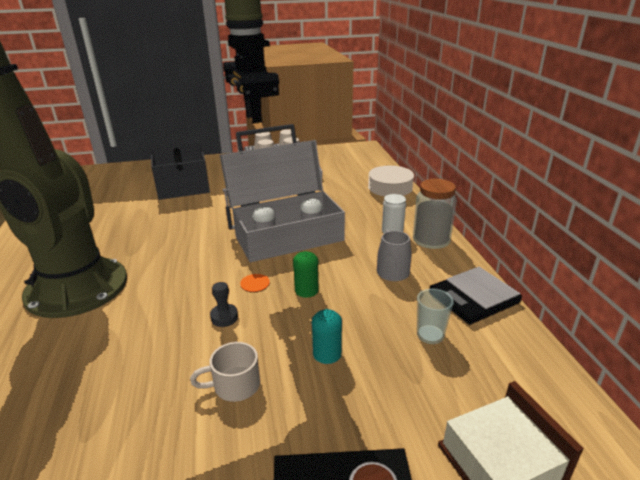

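Both shakers stand in the box (side view (263,215) and (311,207)), and the lid is still open. Moving over the bar.

servo_tool --moves "-0.01 0.02 0 -0.01 0.02 -0.03 0.1; -0.014 0.03 0 0 0 0 0.1; -0.014 0.03 0 0 0 0 0.1; -0.014 0.03 0 0 0 0 0.1; -0.01 0.022 0 0 0 0 0.1; -0.003 0.006 0 0 0 0 0.1; 0 0 0 0 0 0 0.1; 0 0 0 0 0 0 0.1"

```text
time_s: 14.17
tool_pos: [0.4854, 0.2463, 0.3385]
tool_rot: [-179.9, -0.1, -169.8]
force: [-0.6, -0.5, -0.0]
grip_width: 0.0392
```

```bash
python3 -c "
from h import *
go((.484,.253,.244),191.7)
save('wrist','wrist11.png');save('side','side11.png')"
```

```text
t 14.17 pos [0.4854 0.2463 0.3385] rot [-1.7993e+02 -9.0000e-02 -1.6977e+02] F [-0.6 -0.5 -0. ] grip 0.0392 q [ 17.2   7.9 -51.6  86.8   6.2  88.4  65.8]
 tool shift [0.     0.007  0.0945] turn [-0.002 -0.003 -0.051]
```

View pics/wrist11.png

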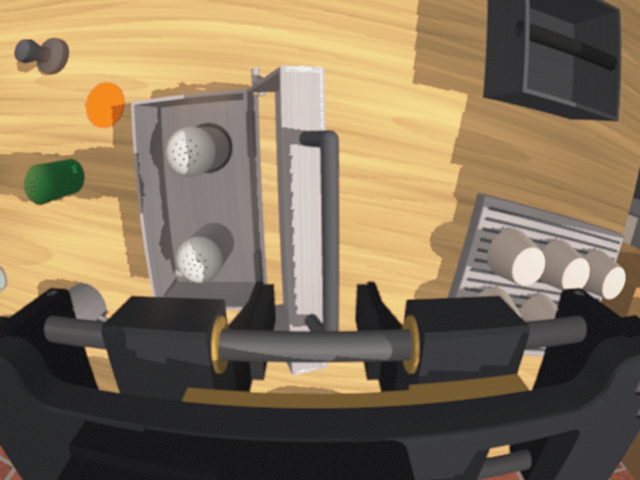

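```bash
python3 - <<'E'
from h import *
w=load('wrist11.npz');P=np.array([.4854,.2463,.3385]);r=[-179.93,-.09,-169.77]
R=Ro.from_euler('xyz',r,degrees=True)
for u,v in [(330,137),(331,200),(331,250),(331,300),(331,325)]:
    p=wplane(w,u,v,P,r,.252); print(u,v,p.round(4),R.inv().apply(p-P).round(4))
go((.484,.253,.244),191.7)
E
```

```text
330 137 [0.4071 0.2424 0.252 ] [0.0776 0.0102 0.0866]
331 200 [0.4469 0.2505 0.252 ] [0.037  0.0111 0.0865]
331 250 [0.4802 0.257  0.252 ] [0.003  0.0115 0.0865]
331 300 [0.5167 0.2641 0.252 ] [-0.0341  0.0121  0.0864]
331 325 [0.5367 0.2681 0.252 ] [-0.0545  0.0125  0.0864]
t 14.27 pos [0.4857 0.2451 0.3386] rot [-1.7987e+02 -7.0000e-02 -1.6989e+02] F [-0.4 -0.3  0.8] grip 0.0392 q [ 17.2   7.8 -51.5  86.9   6.2  88.4  65.9]
 tool shift [0.0001 0.0083 0.0946] turn [-0.005 -0.002 -0.056]
```

servo_tool --moves "0 0.006 0 0 0 -0.05 0.1; 0 0.004 0.01 0 0 0 0.1; 0 0 0.015 0 0 0 0.1; 0 0 0.015 0 0 0 0.1; 0 0 0 0 0 0 0.1; 0 0 0 0 0 0 0.1"

```text
time_s: 14.77
tool_pos: [0.4845, 0.2498, 0.2967]
tool_rot: [-179.5, 0.1, -168.9]
force: [-0.8, -1.3, 0.3]
grip_width: 0.0391
```

```bash
python3 -c "
from h import *
go((.483,.255,.244),191.7)
c=save('wrist','wrist12.png')"
```

```text
t 14.77 pos [0.4845 0.2498 0.2967] rot [-1.7955e+02  1.1000e-01 -1.6889e+02] F [-0.8 -1.3  0.3] grip 0.0391 q [ 16.7   8.5 -51.8  91.1   7.2  83.8  65.5]
 tool shift [0.0006 0.0058 0.0527] turn [-0.016  0.004 -0.02 ]
```

View pics/wrist12.png

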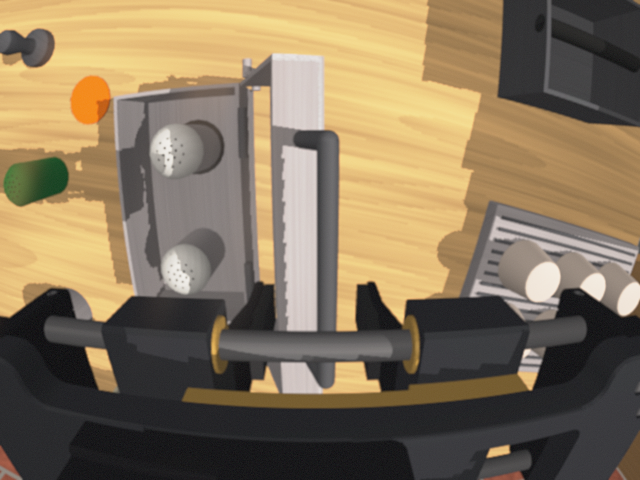

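servo_tool --moves "0 0.004 0.008 -0.01 0 -0.02 0.1; 0 0.003 0.012 0 0 0 0.1; 0 0 0.012 0 0 0 0.1; 0 0 0.012 0 0 0 0.1; 0 0 0.006 0 0 0 0.1; 0 0 0 0 0 0 0.1; 0 0 0 0 0 0 0.1"

```text
time_s: 15.4
tool_pos: [0.4833, 0.2571, 0.2421]
tool_rot: [-179.9, 0.2, -168.3]
force: [0.3, 0.3, -0.1]
grip_width: 0.0392
```

```bash
python3 -c "
from h import *
go((.483,.255,.244),191.7)
c=save('wrist','wrist13.png');c=save('side','side13.png');cv2.imwrite('pics/c13.png',cv2.resize(c['img'][60:260,180:380],(600,600))[:,:,::-1])"
```

```text
t 15.4 pos [0.4833 0.2571 0.2421] rot [-1.7986e+02  1.6000e-01 -1.6828e+02] F [ 0.3  0.3 -0.1] grip 0.0392 q [ 15.8  10.5 -51.9  95.8   8.6  77.7  64.3]
 tool shift [ 0.0007 -0.002  -0.0019] turn [-0.005  0.005  0.001]
```

View pics/wrist13.png

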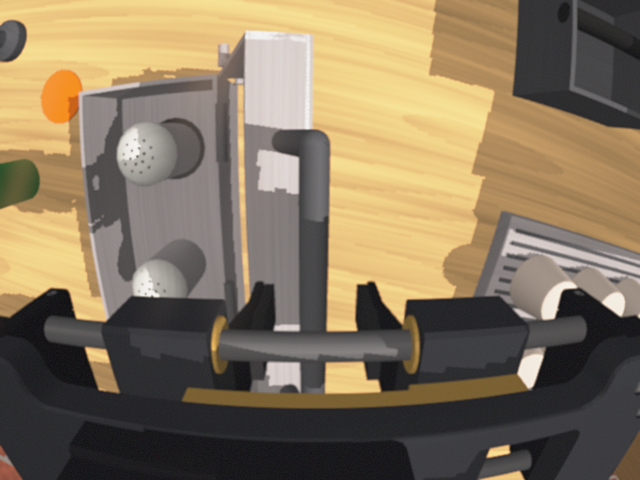

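View pics/c13.png

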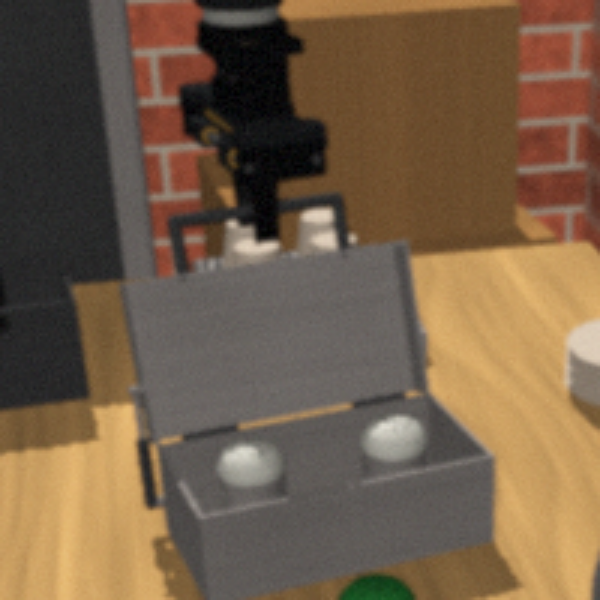

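The fingers straddle the bar, which runs at column 313 between them. Closing gently.

servo_tool --moves "0 0 -0.001 0 0 0 1; 0 0 0 0 0 0 1; 0 0 0 0 0 0 1; 0 0 0 0 0 0 1; 0 0 0 0 0 0 1" --squeeze 12

```text
time_s: 15.92
tool_pos: [0.4848, 0.2576, 0.246]
tool_rot: [-179.9, 0.4, -168.3]
force: [1.2, -6.9, -0.9]
grip_width: 0.0137
```

```bash
python3 -c "
from h import *
go((.483,.255,.244),191.7)"
```

```text
t 15.92 pos [0.4848 0.2576 0.246 ] rot [-179.87    0.42 -168.31] F [ 1.2 -6.9 -0.9] grip 0.0137 q [ 15.8  10.3 -51.9  95.5   8.6  77.9  64.3]
 tool shift [ 0.0024 -0.0022  0.0019] turn [-0.004  0.015 -0.   ]
```

servo_tool --moves "0 0 0 0 0 0 1; 0 -0.004 -0.002 0 0 0 1; 0 -0.007 -0.003 0 0 0 1; 0 -0.007 -0.003 0 0 0 1; 0 -0.006 -0.002 0 0 0 1; 0 -0.006 -0.002 0 0 0 1"

```text
time_s: 16.42
tool_pos: [0.4908, 0.2278, 0.2582]
tool_rot: [179.9, 0.4, -168.2]
force: [1.3, 0.5, -3.2]
grip_width: 0.0116
```

```bash
cat >> h.py <<'E'
def lid():
    o=env.get_obs();bx=np.array([-.203,.979]);P0=np.array([.484,.2565])
    p=o['tool_pos'];a=(p[:2]-P0)@bx+.0821;l=(p[:2]-P0)@np.array([.979,.203]);b=p[2]+.008-.085
    # closed angle: vector at q=0 is (-185,20)
    q=np.arctan2(b,-a)-np.arctan2(20,185)
    rad=np.hypot(a,b)
    print('t %.2f q=%.3f radius %.1f(186.1) lat %.1f  a,b=%.1f %.1f grip %.4f F %s rot %s'%(o['time_s'],q,rad*1e3,l*1e3,a*1e3,b*1e3,o['grip_width'],o['force'].round(1),o['tool_rot'].round(1)))
    R=Ro.from_euler('xyz',o['tool_rot'],degrees=True)
    for qq in np.arange(q-.2,q-.45,-.2):
        qq=max(qq,0);A=-.185*np.cos(qq)+.02*np.sin(qq);B=.185*np.sin(qq)+.02*np.cos(qq)
        w=np.append(bx*(A-a)-np.array([.979,.203])*l*.5,B-b)
        print('  to q %.2f shift'%qq,R.inv().apply(w).round(4))
    print('  turn',((R.inv()*Ro.from_euler('xyz',[180,0,191.7],degrees=True)).as_rotvec()/.5).round(3),'q',o['qpos'].round(0))
E
python3 -c "
from h import *
lid()
c=save('side','side14.png')"
```

```text
t 16.42 q=1.746 radius 188.7(186.1) lat 0.8  a,b=52.7 181.2 grip 0.0116 F [ 1.3  0.5 -3.2] rot [ 179.9    0.4 -168.2]
  to q 1.55 shift [ 0.0004 -0.0372 -0.0043]
  to q 1.35 shift [ 0.0005 -0.0744 -0.0037]
  turn [0.003 0.014 0.004] q [ 19.   8. -51.  96.   7.  79.  69.]
```

View pics/side14.png

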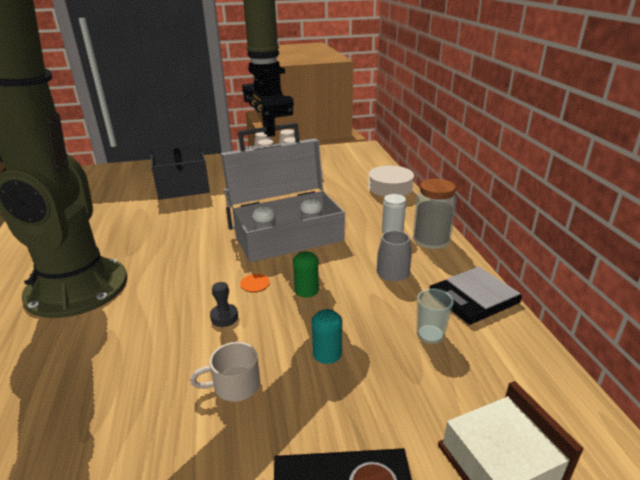

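The bar is held and the lid is at about 1.75 rad. Continuing along the arc.

servo_tool --moves "0 -0.006 -0.001 0 0.01 0 1; 0 -0.006 -0.001 0 0 0 1; 0 -0.006 -0.001 0 0 0 1; 0 -0.006 -0.001 0 0 0 1; 0 -0.006 0 0 0 0 1; 0 -0.006 0 0 0 0 1"

```text
time_s: 16.97
tool_pos: [0.4983, 0.19, 0.2656]
tool_rot: [179.9, 0.1, -168.2]
force: [-1.6, 2.1, 2.3]
grip_width: 0.0112
```

```bash
python3 -c "
from h import *
lid()"
```

```text
t 16.97 q=1.538 radius 189.1(186.1) lat 0.5  a,b=14.1 188.6 grip 0.0112 F [-1.6  2.1  2.3] rot [ 1.799e+02  1.000e-01 -1.682e+02]
  to q 1.34 shift [ 0.0003 -0.0374  0.0038]
  to q 1.14 shift [ 0.0004 -0.0736  0.0121]
  turn [0.005 0.005 0.004] q [ 23.   7. -49.  96.   5.  80.  74.]
```

servo_tool --moves "0 -0.006 0 0 0 0 1; 0 -0.006 0 0 0 0 1; 0 -0.006 0 0 0 0 1; 0 -0.006 0.001 0 0 0 1; 0 -0.006 0.001 0 0 0 1; 0 -0.006 0.001 0 0 0 1; 0 -0.006 0.001 0 0 0 1"

```text
time_s: 17.55
tool_pos: [0.5078, 0.142, 0.2615]
tool_rot: [-180.0, 0.1, -168.3]
force: [-1.1, 0.6, 0.7]
grip_width: 0.0113
```

```bash
python3 -c "
from h import *
lid()"
```

```text
t 17.55 q=1.276 radius 187.8(186.1) lat 0.0  a,b=-34.9 184.5 grip 0.0113 F [-1.1  0.6  0.7] rot [-1.800e+02  1.000e-01 -1.683e+02]
  to q 1.08 shift [ 0.     -0.0353  0.0122]
  to q 0.88 shift [ 0.     -0.0681  0.0296]
  turn [-0.001  0.003 -0.   ] q [ 26.   6. -47.  97.   4.  79.  80.]
```

servo_tool --moves "0 -0.006 0.001 0 0 0 1; 0 -0.006 0.002 0 0 0 1; 0 -0.005 0.002 0 0 0 1; 0 -0.005 0.002 0 0 0 1; 0 -0.005 0.002 0 0 0 1; 0 -0.005 0.002 0 0 0 1"

```text
time_s: 18.05
tool_pos: [0.5152, 0.1043, 0.2489]
tool_rot: [-179.8, 0.0, -168.5]
force: [-0.6, 0.3, -0.2]
grip_width: 0.0115
```

```bash
python3 -c "
from h import *
lid()
save('side','side15.png')"
```

```text
t 18.05 q=1.060 radius 186.8(186.1) lat -0.3  a,b=-73.2 171.9 grip 0.0115 F [-0.6  0.3 -0.2] rot [-179.8    0.  -168.5]
  to q 0.86 shift [-0.0002 -0.0322  0.0187]
  to q 0.66 shift [-0.0003 -0.0605  0.0428]
  turn [-0.007  0.001 -0.005] q [ 29.   6. -46.  98.   4.  78.  84.]
```

View pics/side15.png

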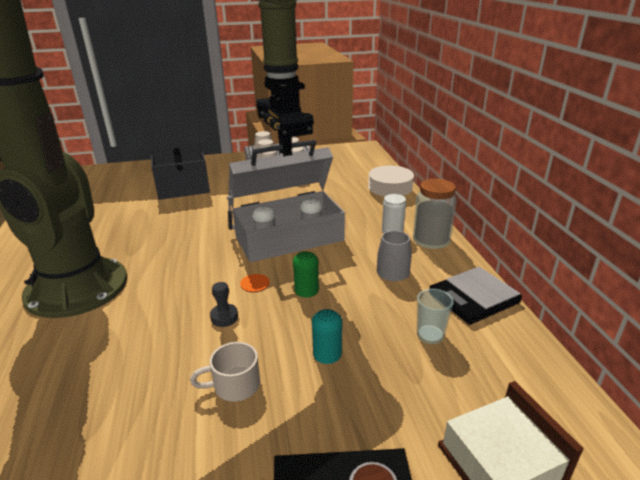

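Lid at about 1.06 rad with the bar held at side (283,153). Continuing.

servo_tool --moves "0 -0.005 0.003 0 0 0 1; 0 -0.005 0.003 0 0 0 1; 0 -0.005 0.003 0 0 0 1; 0 -0.005 0.003 0 0 0 1; 0 -0.004 0.003 0 0 0 1; 0 -0.004 0.003 0 0 0 1"

```text
time_s: 18.6
tool_pos: [0.5218, 0.0713, 0.229]
tool_rot: [-179.6, -0.0, -168.6]
force: [-0.7, -2.1, 1.2]
grip_width: 0.0112
```

```bash
python3 -c "
from h import *
lid()"
```

```text
t 18.60 q=0.850 radius 185.8(186.1) lat -0.6  a,b=-106.9 152.0 grip 0.0112 F [-0.7 -2.1  1.2] rot [-179.6   -0.  -168.6]
  to q 0.65 shift [-0.0004 -0.0281  0.0242]
  to q 0.45 shift [-0.0005 -0.0506  0.0538]
  turn [-0.013 -0.    -0.009] q [ 31.   6. -44. 100.   5.  76.  87.]
```

servo_tool --moves "0 -0.005 0.003 -0.01 0 -0.01 1; 0 -0.004 0.004 0 0 0 1; 0 -0.004 0.004 0 0 0 1; 0 -0.004 0.004 0 0 0 1; 0 -0.004 0.004 0 0 0 1; 0 -0.003 0.004 0 0 0 1"

```text
time_s: 19.1
tool_pos: [0.5274, 0.0431, 0.2031]
tool_rot: [-179.8, -0.0, -168.3]
force: [-1.1, -4.6, 2.4]
grip_width: 0.0115
```

```bash
python3 -c "
from h import *
lid()"
```

```text
t 19.10 q=0.641 radius 185.2(186.1) lat -0.8  a,b=-135.6 126.1 grip 0.0115 F [-1.1 -4.6  2.4] rot [-179.8   -0.  -168.3]
  to q 0.44 shift [-0.0004 -0.023   0.0291]
  to q 0.24 shift [-0.0005 -0.039   0.0626]
  turn [-0.006 -0.001 -0.001] q [ 32.   8. -43. 101.   6.  73.  90.]
```

servo_tool --moves "0 -0.004 0.004 0 0 0 1; 0 -0.004 0.005 0 0 0 1; 0 -0.004 0.005 0 0 0 1; 0 -0.003 0.005 0 0 0 1; 0 -0.003 0.004 0 0 0 1; 0 -0.003 0.004 0 0 0 1"

```text
time_s: 19.6
tool_pos: [0.5319, 0.0206, 0.1722]
tool_rot: [-179.9, -0.1, -168.3]
force: [0.1, -0.1, -1.1]
grip_width: 0.011
```

```bash
python3 -c "
from h import *
lid()"
```

```text
t 19.60 q=0.433 radius 185.0(186.1) lat -1.0  a,b=-158.6 95.2 grip 0.0110 F [ 0.1 -0.1 -1.1] rot [-1.799e+02 -1.000e-01 -1.683e+02]
  to q 0.23 shift [-0.0006 -0.0168  0.033 ]
  to q 0.03 shift [-0.0006 -0.0256  0.0691]
  turn [-0.003 -0.002 -0.001] q [ 33.  10. -42. 103.   7.  70.  91.]
```

Slower now, on the last part.

servo_tool --moves "0 -0.003 0.005 0 0 0 1; 0 -0.003 0.005 0 0 0 1; 0 -0.002 0.004 0 0 0 1; 0 -0.002 0.004 0 0 0 1; 0 -0.002 0.004 0 0 0 1; 0 -0.002 0.004 0 0 0 1"

```text
time_s: 20.1
tool_pos: [0.5347, 0.0065, 0.1426]
tool_rot: [180.0, -0.1, -168.3]
force: [0.1, -1.0, -1.7]
grip_width: 0.0112
```

```bash
python3 -c "
from h import *
lid()
save('side','side16.png')"
```

```text
t 20.10 q=0.255 radius 185.0(186.1) lat -1.2  a,b=-173.0 65.6 grip 0.0112 F [ 0.1 -1.  -1.7] rot [ 1.800e+02 -1.000e-01 -1.683e+02]
  to q 0.06 shift [-0.0006 -0.0107  0.0355]
  to q 0.00 shift [-0.0006 -0.0121  0.0456]
  turn [ 0.001 -0.003  0.001] q [ 34.  12. -41. 105.   8.  66.  92.]
```

View pics/side16.png

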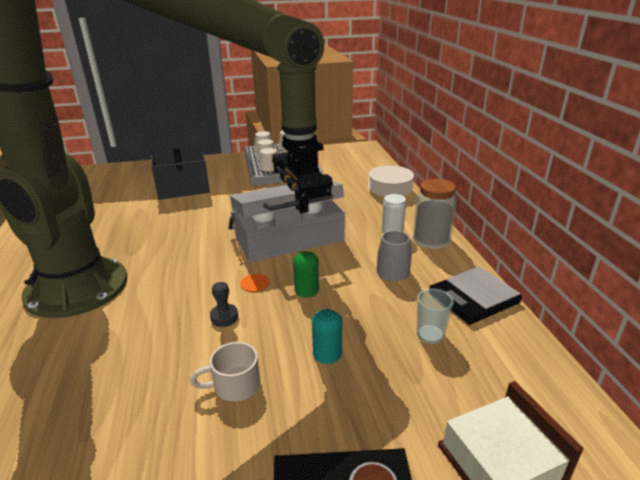

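servo_tool --moves "0 -0.002 0.004 0 0 0 1; 0 -0.002 0.004 0 0 0 1; 0 -0.001 0.004 0 0 0 1; 0 -0.001 0.004 0 0 0 1; 0 -0.001 0.003 0 0 0 1; 0 -0.001 0.003 0 0 0 1; 0 -0.001 0.003 0 0 0 1"

```text
time_s: 20.73
tool_pos: [0.5363, -0.0019, 0.1143]
tool_rot: [179.9, -0.1, -168.2]
force: [0.4, -0.5, -1.4]
grip_width: 0.0109
```

```bash
python3 -c "
from h import *
lid()"
```

```text
t 20.73 q=0.095 radius 185.3(186.1) lat -1.2  a,b=-181.5 37.3 grip 0.0109 F [ 0.4 -0.5 -1.4] rot [ 1.799e+02 -1.000e-01 -1.682e+02]
  to q 0.00 shift [-0.0006 -0.0035  0.0173]
  to q 0.00 shift [-0.0006 -0.0035  0.0173]
  turn [ 0.005 -0.003  0.002] q [ 33.  14. -40. 106.  10.  63.  91.]
```

servo_tool --moves "0 -0.001 0.003 0 0 0 1; 0 -0.001 0.003 0 0 0 1; 0 -0.001 0.002 0 0 0 1; 0 0 0.002 0 0 0 1; 0 0 0.002 0 0 0 1"

```text
time_s: 21.15
tool_pos: [0.5368, -0.0043, 0.1007]
tool_rot: [179.8, -0.1, -168.2]
force: [-0.1, -1.3, -1.2]
grip_width: 0.0108
```

```bash
python3 -c "
from h import *
lid()"
```

```text
t 21.15 q=0.020 radius 185.5(186.1) lat -1.3  a,b=-184.0 23.7 grip 0.0108 F [-0.1 -1.3 -1.2] rot [ 1.798e+02 -1.000e-01 -1.682e+02]
  to q 0.00 shift [-0.0006 -0.001   0.0037]
  to q 0.00 shift [-0.0006 -0.001   0.0037]
  turn [ 0.007 -0.004  0.004] q [ 33.  15. -40. 107.  11.  62.  91.]
```

servo_tool --moves "0 0 0.002 0 0 0 1; 0 0 0.001 0 0 0 1; 0 0 0.001 0 0 0 1"

```text
time_s: 21.4
tool_pos: [0.5369, -0.0049, 0.0962]
tool_rot: [179.8, -0.1, -168.2]
force: [0.1, -0.7, -1.4]
grip_width: 0.0109
```

servo_tool --moves "0 0 0.001 0 0 0 1; 0 0 0.001 0 0 0 1"

```text
time_s: 21.57
tool_pos: [0.537, -0.0052, 0.0941]
tool_rot: [179.9, -0.1, -168.2]
force: [0.1, 0.1, -2.2]
grip_width: 0.0113
```

servo_tool --moves "0 0 0.001 0 0 0 1; 0 0 0.001 0 0 0 1"

```text
time_s: 21.73
tool_pos: [0.5371, -0.0054, 0.092]
tool_rot: [179.9, -0.1, -168.2]
force: [-1.2, -0.9, 3.4]
grip_width: 0.0109
```

servo_tool --moves "0 0 0.001 0 0 0 1; 0 0 0.001 0 0 0 1"

```text
time_s: 21.9
tool_pos: [0.5371, -0.0054, 0.0918]
tool_rot: [179.9, -0.1, -168.2]
force: [-4.0, -0.3, 8.0]
grip_width: 0.0109
```

servo_tool --moves "0 0 0.001 0 0 0 1; 0 0 0.001 0 0 0 1"

```text
time_s: 22.07
tool_pos: [0.5371, -0.0055, 0.0919]
tool_rot: [-180.0, -0.2, -168.2]
force: [-3.6, -1.0, 6.4]
grip_width: 0.0113
```

```bash
python3 -c "
from h import *
lid()
c=save('side','side17.png');cv2.imwrite('pics/c17.png',cv2.resize(c['img'][120:280,200:360],(600,600),interpolation=cv2.INTER_CUBIC)[:,:,::-1])"
```

```text
t 22.07 q=-0.028 radius 185.7(186.1) lat -1.2  a,b=-185.1 14.9 grip 0.0113 F [-3.6 -1.   6.4] rot [-180.    -0.2 -168.2]
  to q 0.00 shift [-0.0006  0.0001 -0.0051]
  to q 0.00 shift [-0.0006  0.0001 -0.0051]
  turn [-0.001 -0.006  0.002] q [ 33.  16. -40. 107.  11.  61.  91.]
```

View pics/c17.png

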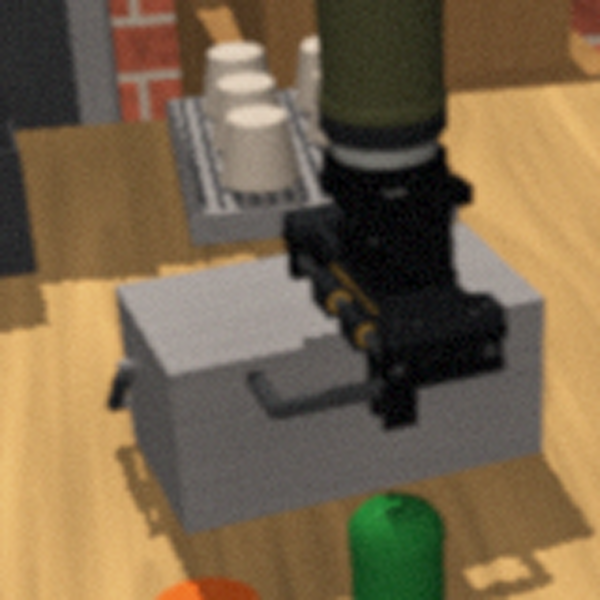

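Solid stop at z 0.092 with contact force rising, and the picture shows the lid seated flush with no gap. Letting go.

servo_tool --moves "0 0 0 0 0 0 0.35; 0 0 0 0 0 0 0.35; 0 0 0 0 0 0 0.35; 0 0 0 0 0 0 0.35; 0 0 0 0 0 0 0.35"

```text
time_s: 22.53
tool_pos: [0.5387, -0.004, 0.0933]
tool_rot: [-180.0, 0.0, -168.1]
force: [0.1, 0.6, -0.1]
grip_width: 0.0275
```

servo_tool --moves "0 0 -0.004 0 0 0 0.35; 0 0 -0.008 0 0 0 0.35; 0 0 -0.01 0 0 0 0.35; 0 0 -0.01 0 0 0 0.35; 0 0 -0.02 0 0 0 0.35; 0 0 -0.03 0 0 0 0.35; 0 0 -0.035 0 0 0 0.35; 0 0 -0.035 0 0 0 0.35; 0 0 0 0 0 0 0.35; 0 0 0 0 0 0 0.35"

```text
time_s: 23.37
tool_pos: [0.5383, -0.0028, 0.2595]
tool_rot: [-180.0, 0.2, -168.0]
force: [-0.9, -1.3, 0.3]
grip_width: 0.0286
```

```bash
python3 -c "
from h import *
lid()
c=save('side','side18.png');cv2.imwrite('pics/c18.png',cv2.resize(c['img'][120:280,200:360],(600,600),interpolation=cv2.INTER_CUBIC)[:,:,::-1]);save('top','top18.png')"
```

```text
t 23.37 q=0.677 radius 258.3(186.1) lat 0.5  a,b=-182.8 182.5 grip 0.0286 F [-0.9 -1.3  0.3] rot [-180.     0.2 -168. ]
  to q 0.48 shift [0.0005 0.0277 0.0798]
  to q 0.28 shift [0.0007 0.0104 0.1127]
  turn [-0.001  0.008  0.009] q [ 36.   7. -41.  96.   4.  79.  96.]
```

View pics/c18.png

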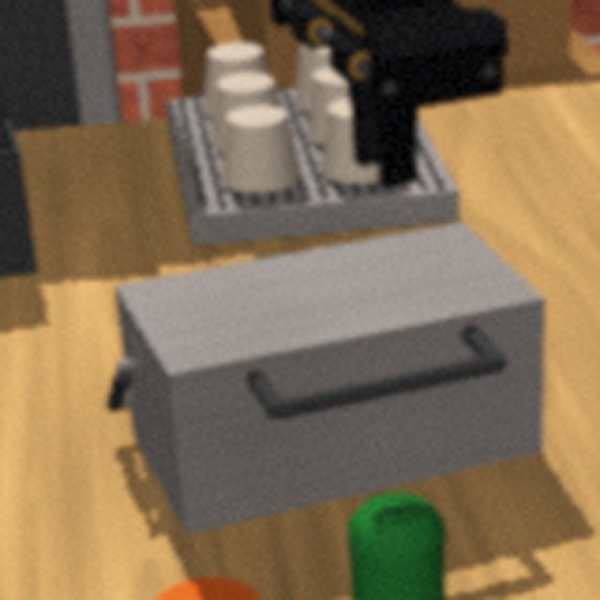

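View pics/side18.png

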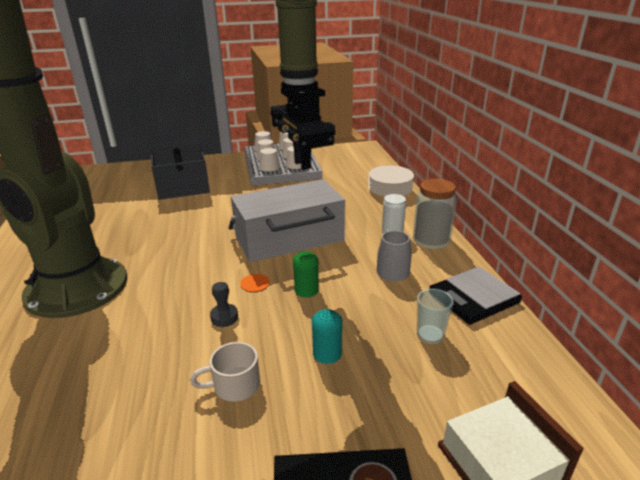

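The lid is shut flush and free of the gripper, and the rest of the scene looks unchanged. Quick numeric check, then hand in.

```bash
python3 - <<'E'
from h import *
a=load('side0.npz');b=load('side18.npz');V=cloud(b)
print('lid top z (front, rear):',[np.nanmedian(V[v-2:v+3,u-3:u+4,2]).round(4) for u,v in [(260,212),(325,202),(250,200),(310,190)]])
print('bar z',[V[v,u].round(4) for u,v in [(285,227),(300,224),(315,221)]])
d=np.abs(a['img'].astype(int)-b['img'].astype(int)).max(2)
for n,(u,v) in dict(tamper=(222,303),mug=(235,370),turq=(327,335),green=(306,274),pitcher=(394,255),tumbler=(433,315),can=(394,213)).items():
    print(n,'changed px',int((d[v-25:v+25,u-20:u+20]>50).sum()),end='; ')
env.sign_off()
E
```

```text
lid top z (front, rear): [np.float64(0.1191), np.float64(0.1192), np.float64(0.1188), np.float64(0.1188)]
bar z [array([ 0.4888, -0.0176,  0.1043]), array([ 0.525 , -0.0142,  0.1059]), array([ 0.5624, -0.0072,  0.1056])]
tamper changed px 0; mug changed px 0; turq changed px 79; green changed px 169; pitcher changed px 0; tumbler changed px 0; can changed px 0; the job is handed in; nothing more can be done
```

The steel cocoa shaker now stands upright on the black mat in the box, the lid is shut, and the job is handed in at about 23.5 s of the 61 s allowed.

- **Shaker:** My first attempt to set it down pressed on the mat with about 37 N as it crept roughly 4 mm along the jaws. I lifted it slightly, squared it up, shifted it back and set it down again with about 17 N. After release the wrist camera showed it upright, with the mat's rim visible evenly around it.
- **Lid:** I held the bar the whole way down, at roughly 0.4 rad/s and slower at the end, until it met a firm stop. I then opened the fingers and moved clear. The final check put the lid top level at 119 mm and the bar at 104–106 mm; your text gives 120 mm and 105 mm.
- **Other objects:** The pitcher, tamper, mug, tumbler and can show no change in the side camera between start and end. There are small pixel changes around the green and turquoise shakers. I took these to be shadow or no longer being next to the moved shaker, since neither was touched.
- **Disagreements:** The cameras differed by 3–7 mm on the mat, box and bar positions, so I used averages and wrist-camera checks at close range. At the lid's stop, the arm's own reading put the bar about 5 mm lower than nominal, but the camera heights agree with fully shut. My two-camera measurement of the mat's height was too weak to confirm the 7 mm. The contact height, about 63 mm at the tool point, fits it to within 2 mm.

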